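Put the scoop away in the stay-lidded utensil chest

TASK

Put the steel scoop that lies to the right of the metal chest away in the chest: raise the lid by its handle until the folding stay at its side snaps past straight and holds, without forcing it against the stay, and lay the scoop flat on the floor of the chest. Then break the stay at its elbow by the black knob and lower the lid under control until it is fully shut, never letting it drop; leave the other things on the table where they are.

Things in the scene. Friction and masses are not known exactly. Their poses are not given: they have to be found in the camera images.
- chest_in (a point): centre of the inner floor of the lidded metal utensil chest, which is fixed to the table. Outside 170 mm deep (x), 250 mm wide (y), rim 110 mm above the table; walls 6 mm; inner floor 60 mm above the table, 50 mm below the rim. Axes: x from the front to the hinge (rear), y to the left side (with the stay), z up.
- lid_hinge (a point): middle of the lid's hinge line, on the rear rim (85 mm behind the middle of the chest, 110 mm above the table). The lid turns about the chest's y axis here.
- lid_handle (a point): middle of the lid's bar handle: a round bar 10 mm thick along y, 100 mm free between its end posts, 215 mm from the hinge line, 34 mm clear of the lid's front edge; 114 mm above the table when shut, straight above the lid's edge when the lid is up. It can be pinched across from above and turns between the fingers.
- lid (a joint): lid angle, rad: 0 shut, growing as it is raised. It weighs about 0.4 kg (varies); its stiff hinge holds it where it is left above about 1.2 rad, but lower down it drops shut when let go. How far it goes up differs from chest to chest (1.35 to 1.6 rad): there the straight stay stops it hard. Locked, it rests a little lower.
- stay_elbow (a joint): elbow angle of the folding stay on the chest's left side, rad: about 0 folded (lid shut), 2.46 straight, 2.72 past straight on its stop (locked). A weak spring takes it past straight once the lid handle is within 5 mm of its highest point, if the lid may then sink some 6 mm at the handle. Broken: moved back through straight, rearward and down, 0.5 rad beyond, or the spring locks it again.
- stay_knob (a point): middle of the black knob at the stay's elbow: a round rod 14 mm thick and 50 mm long, along y, standing out to the left; this point is 204 mm left of the chest's middle plane, 79 mm outside the side wall. Can be pinched across from above or pushed; turns between the fingers.
- stay_pivot (a point): lower pivot of the stay, a bolt clamped in an upright slot on the chest's left side. Both stay arms are 95 mm long, so the knob moves on a 95 mm circle about it. The bolt slips in its slot when the lid is forced with more than about 25 N at the handle against the straight or locked stay; it must not slip.
- scoop_grip (a point): where to hold the loose steel scoop, lying flat to the right of the chest: on its handle, 20 mm from its middle towards the handle's end, 15 mm above its underside. Scoop 206 mm long along its own y (handle towards +y, 20 mm wide there, top 30 mm above the underside; bowl towards -y, 52 mm wide), about 0.16 kg.
- scoop_mid (a point): middle of the scoop's length, 15 mm above its underside; axes as for the grip point.
- label_roll: white roll of labels standing on end, 92 mm across, 52 mm high; a bystander, its origin at the centre of its underside
- tie_tub: small round tub, 70 mm across, 45 mm high; a bystander, its origin at the centre of its underside
- tally_counter: small round tally counter lying on its back, 68x55x24 mm; a bystander, its origin at the centre of its underside
- scissors: shears lying flat in front of the chest, 69x224x8 mm; a bystander, its origin at the centre of its underside
- marker_pen: marker pen lying flat, 17x140x19 mm; a bystander, its origin at the centre of its underside
- pouch_single: flat green vacuum pouch, 150x206x24 mm; a bystander, its origin at the centre of its underside

How it is judged:
On the way, in this order (a step that is already met when the one before it is completed fails the run):
1. the lid is up and the stay has snapped past straight against its stop (value of joint stay_elbow above 2.64 rad and value of joint lid above 1.15 rad), for 0.3 s.
2. the scoop lies flat on the chest's floor, let go, the stay still locked (x of scoop_mid in the frame of chest_in between -0.079 and 0.079 m and y of scoop_mid in the frame of chest_in between -0.05 and 0.05 m and z of scoop_mid in the frame of chest_in between 0 and 0.045 m and value of joint stay_elbow above 2.64 rad and contact force between the fingers and scoop below 0.1 N and linear speed of scoop below 0.05 m/s), for 0.2 s.
3. the stay is broken: its elbow is well back through straight, the lid still up (value of joint stay_elbow below 2.16 rad and value of joint lid above 0.9 rad), for 0.1 s.
At the end, for the whole second after the job is handed in: the lid is shut (under 0.04 rad), the scoop lies flat (tilted under 0.3 rad) inside the chest with its middle within 50 mm of the chest's middle plane and under 45 mm above the inner floor, at rest (x of scoop_mid in the frame of chest_in between -0.079 and 0.079 m and y of scoop_mid in the frame of chest_in between -0.05 and 0.05 m and z of scoop_mid in the frame of chest_in between 0 and 0.045 m and value of joint lid below 0.04 rad and linear speed of scoop below 0.02 m/s and angle between scoop_mid's own z axis and vertical below 0.3 rad); the robot touches nothing.
It fails at once if the lid drops (turns towards shut faster than 2 rad/s) (velocity of joint lid below -2 rad/s).
It fails at once if the lid or stay is forced, so that the clamped pivot slips more than 2.5 mm in its slot (distance of stay_pivot from where it was at the start of the episode above 0.0025 m).
It fails at once if a bystander (label roll, tub, counter, shears, pen or pouch) is moved more than 25 mm (distance of any of label_roll, tie_tub, tally_counter, scissors, marker_pen, pouch_single from where it was at the start of the episode above 0.025 m).
It also fails if it takes over 72 s, if anything falls off the work surface, if the arm or the gripper's body presses on something with over 40 N, if the wrist force passes 120 N, or if a joint passes its speed limit or range.

ROBOT

A 6-joint arm with a two-finger parallel gripper is mounted at the origin on a cart in front of the work surface, level with it; the furniture and walls round the work are solid. World frame = base frame: x ahead of the robot, y to its left, z up, the work surface at z = 0. Lengths are in m, angles in rad, forces in N, time in s.
With the tool pointing down it reaches from about 0.275 to 0.85 m from the base axis. Payload 19 kg.
Tool frame: the origin (TCP) lies between the finger pads; the fingertips stand 17 mm ahead of it and the grasp point (between the pads) lies 2 mm behind it; z points along the fingers, y is the direction in which the jaws open and shut (so a half turn about z gives the same grasp; the last joint's range is limited). The gripper opens to 85 mm and grips with 20 to 120 N. Pads are 22 mm wide; open, the fingers measure 114 mm over their backs; the gripper's body (76 mm by 85 mm) begins 54 mm behind the grasp point. The pads swing forward as they close: fully open they stand 13 mm farther back than shut.
Start: joints at [-1.403, 0.15, 1.437, -0, 1.554, -0.134], TCP at [0.171, -0.549, 0.248] pointing down, gripper open.
Joint ranges: [-2.8, 2.8], [-0.68, 2.1], [0.12, 2.68], [-1.39, 4.53], [0.16, 2.79], [-2.81, 2.81]. Speed limits (rad/s): [1.89, 1.89, 2.22, 3.01, 3.01, 3.01].

INTERFACE

Orientations are given as a 3x3 rotation matrix whose columns are the frame's x, y, z axes.
In Python, from bench import readout, read_camera, manip gives the robot as it stands.
- The arm moves only by the tool arm_command, never from a script. Its argument "plan" is a list of rows, each a list of 3 entries, a list of its own where there are three numbers: the turn, a rotation vector about the tool's x, y, z in degrees, then the shift along the tool's x, y, z in cm, then the closure, from 0 (fully open) to 1 (shut). In form: [[[rx, ry, rz], [x, y, z], grip], ...]. A call has exactly 10 rows; each row shifts and turns the commanded pose from where the row before left it, along the tool's axes as they then stand; what a row does not reach is not made up. A row lasts 1/10 s, in which the tool goes at most 50 mm and 8.59 degrees, less where a joint would pass 70% of its speed; a pose out of reach is approached as far as the arm can. A call is refused whole if a number of a shift passes 5 or a number of a turn 8.59, either way. A call with a gripper value outside its range is refused whole. The fingers move at their own pace and stop on an object; the grip force is fixed at half the most. Time passes only in rows, so rows that do not move let the fingers close, or fill a call up. It gives the time, the measured TCP pose, the force and the opening at its end, in the units of the state.
- readout.get_obs(): the state, without advancing time (a new reading comes with each control period).
- read_camera(name): name is "scene" or "top" or "wrist"; returns a dict with "img" (480x640x3 uint8, red, green, blue), "K" (3x3 intrinsics, pixels), "R" (3x3) and "t" (3): a world point X has camera coordinates R X + t. Camera axes: x right, y down, z forward; pixel columns grow to the right and rows downward; lengths in m; the calibration is good to about 2 mm. A picture is of the moment at which its call begins. There is no depth.
- manip.close_job(): hands the job in, once; it reports no verdict.
The state is a dict: "clock": time; "qpos": joint angles; "joint_velocities": joint speeds; "joint_efforts": joint torques, N m; "position": TCP position; "tcp_rot": TCP orientation; "wrist_force": force on the tool from outside, world axes, zero at the start; "wrist_torque": the same for the moment, N m; "gripper_width": finger opening in m.
Only numpy, scipy, OpenCV 4.12 (cv2) and the standard library are available. Lean on these libraries where they do the work, as an engineer would, in place of code of your own. Each camera call takes 0.05 s, during which the arm holds its last target.

## Working session

There is one attempt and no reset: what is moved stays moved. The work goes in short steps, Python scripts to look and compute and a tool call to move; the robot and the scene stay as the last step left them, time stands still between calls to the robot, and variables do not carry over. Pictures are saved under pics/ and viewed, and the job is handed in when it is done.

Besides the shell and the picture viewer there is one more tool, called after "Request:" in YAML: its name, and indented under it one key for each argument. arm_command: Moves the arm, as the interface text tells. Its arguments: {"type":"object","properties":{"plan":{"type":"array"}},"required":["plan"]}

```bash
ls; mkdir -p pics; python3 - <<'E'
from bench import readout, read_camera
import cv2, numpy as np
print(readout.get_obs())
for n in ["scene","top","wrist"]:
    c=read_camera(n); cv2.imwrite(f"pics/{n}0.png",c["img"][:,:,::-1]); np.savez(f"pics/{n}0.npz",**c)
    print(n,c["K"].tolist(),c["R"].round(4).tolist(),c["t"].round(4).tolist(), (-c["R"].T@c["t"]).round(3))
E
```

```text
pics
{'clock': 0.0, 'qpos': array([-1.40301455e+00,  1.50948351e-01,  1.43800710e+00, -3.94136923e-06,
        1.55377417e+00, -1.34000181e-01]), 'joint_velocities': array([ 7.84232607e-04, -2.91638620e-06,  9.24556688e-04, -1.40794550e-03,
       -3.35913487e-04, -9.82359072e-04]), 'joint_efforts': array([-3.37533369e-03, -7.13061333e+01, -5.70866740e+01, -4.58686882e-04,
        8.76526872e-03, -3.11177708e-06]), 'position': array([ 0.17084652, -0.54880837,  0.2477088 ]), 'tcp_rot': array([[ 9.54808362e-01,  2.97222064e-01, -1.93754729e-04],
       [ 2.97222090e-01, -9.54807716e-01,  1.12034721e-03],
       [ 1.47993401e-04, -1.12730507e-03, -9.99999354e-01]]), 'wrist_force': array([-0.41993219,  0.65606455, -0.18277322]), 'wrist_torque': array([-0.0497702 ,  0.01924755, -0.05469975]), 'gripper_width': 0.085714808019895}
scene [[559.1104306231811, 0.0, 316.3380929600274], [0.0, 559.1104306231811, 241.7938857381601], [0.0, 0.0, 1.0]] [[-0.8187, -0.5742, -0.0049], [-0.2888, 0.4192, -0.8607], [0.4963, -0.7033, -0.509]] [0.4444, 0.2253, 1.4663] [-0.299  1.192  0.942]
top [[445.1441101268377, 0.0, 324.8625305892463], [0.0, 445.1441101268377, 235.78546229733632], [0.0, 0.0, 1.0]] [[-0.0192, -0.9998, 0.004], [-0.9969, 0.0188, -0.0765], [0.0764, -0.0055, -0.9971]] [0.0548, 0.5496, 1.156] [0.461 0.051 1.194]
wrist [[428.33127317115685, 0.0, 314.55532876964025], [0.0, 428.33127317115685, 243.6235503410431], [0.0, 0.0, 1.0]] [[0.2967, -0.955, -0.0022], [-0.9136, -0.2845, 0.2904], [-0.2779, -0.0842, -0.9569]] [-0.5732, -0.0373, 0.3795] [ 0.241 -0.526  0.373]
```

View pics/scene0.png

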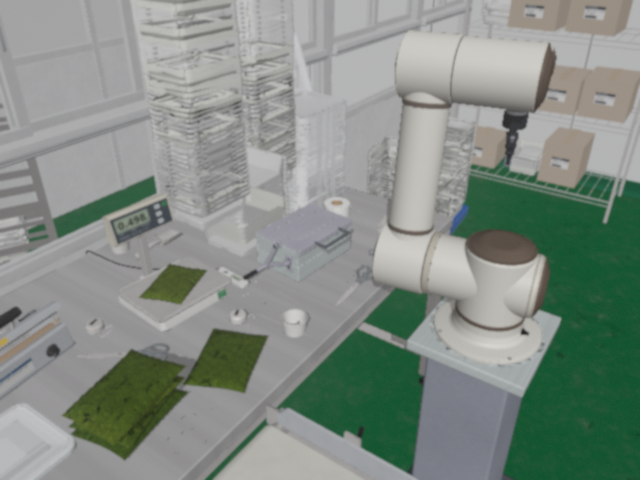

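View pics/top0.png

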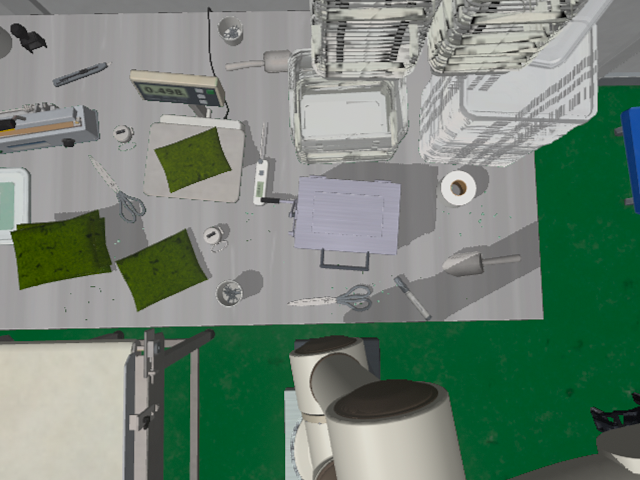

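View pics/wrist0.png

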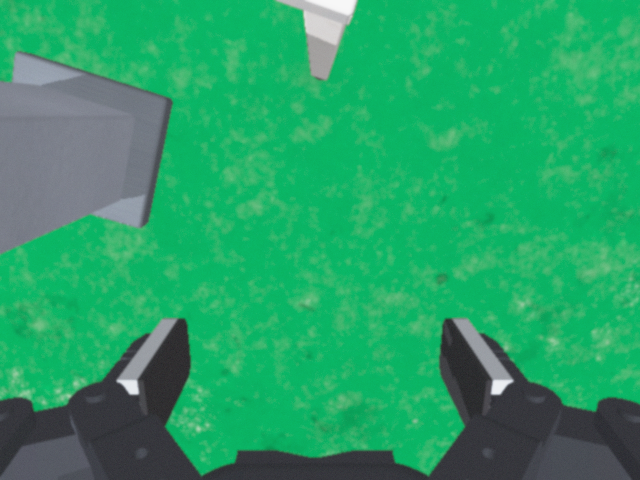

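```bash
cat > h.py <<'E'
import numpy as np, cv2
from bench import readout, read_camera
def snap(n,tag):
    c=read_camera(n); np.savez(f"pics/{n}{tag}.npz",**c); cv2.imwrite(f"pics/{n}{tag}.png",c["img"][:,:,::-1]); return c
def load(n,tag): return dict(np.load(f"pics/{n}{tag}.npz"))
def ray(c,u,v):
    o=-c["R"].T@c["t"]; d=c["R"].T@np.linalg.inv(c["K"])@np.array([u,v,1.]); return o,d/np.linalg.norm(d)
def onz(c,u,v,z):
    o,d=ray(c,u,v); return o+d*(z-o[2])/d[2]
def tri(c1,p1,c2,p2):
    o1,d1=ray(c1,*p1);o2,d2=ray(c2,*p2)
    A=np.stack([d1,-d2],1); s=np.linalg.lstsq(A,o2-o1,rcond=None)[0]
    a=o1+s[0]*d1;b=o2+s[1]*d2; return (a+b)/2,np.linalg.norm(a-b)
def proj(c,X):
    p=c["K"]@(c["R"]@np.asarray(X)+c["t"]); return p[:2]/p[2]
def crop(c,u0,v0,u1,v1,k,name):
    im=cv2.resize(c["img"][v0:v1,u0:u1,::-1],None,fx=k,fy=k,interpolation=cv2.INTER_CUBIC); cv2.imwrite(f"pics/{name}.png",im)
E
python3 - <<'E'
from h import *
c=load("top","0"); crop(c,250,165,410,285,5,"topc"); crop(c,380,160,540,280,5,"tops")
c=load("scene","0"); crop(c,220,190,380,310,5,"scc")
E
```

```text
(no output)
```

View pics/topc.png

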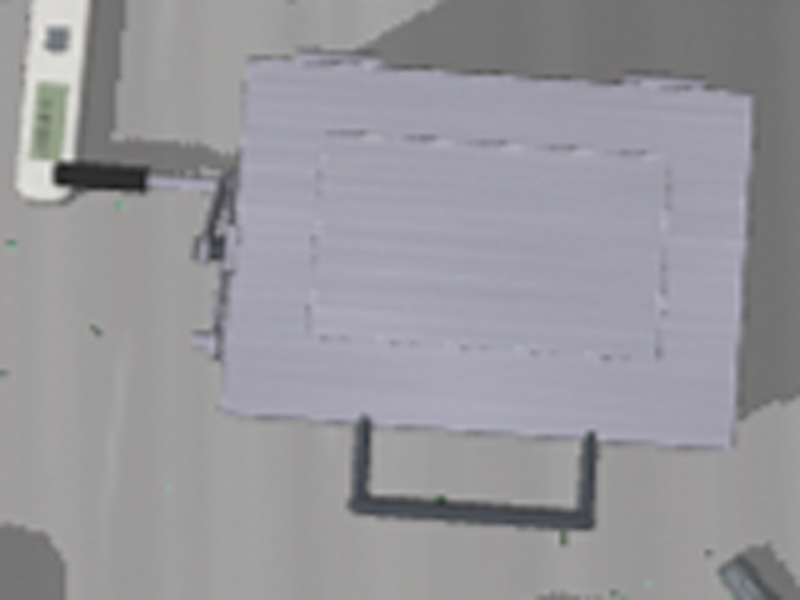

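View pics/tops.png

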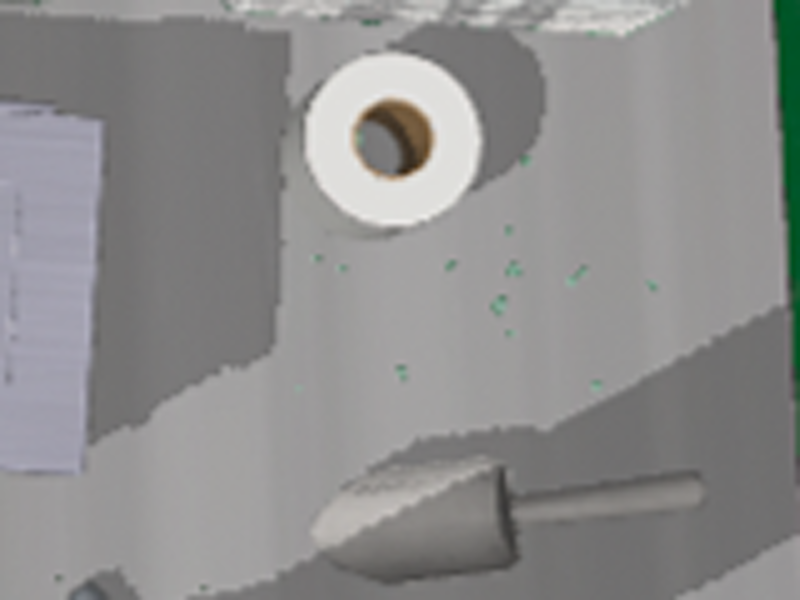

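View pics/scc.png

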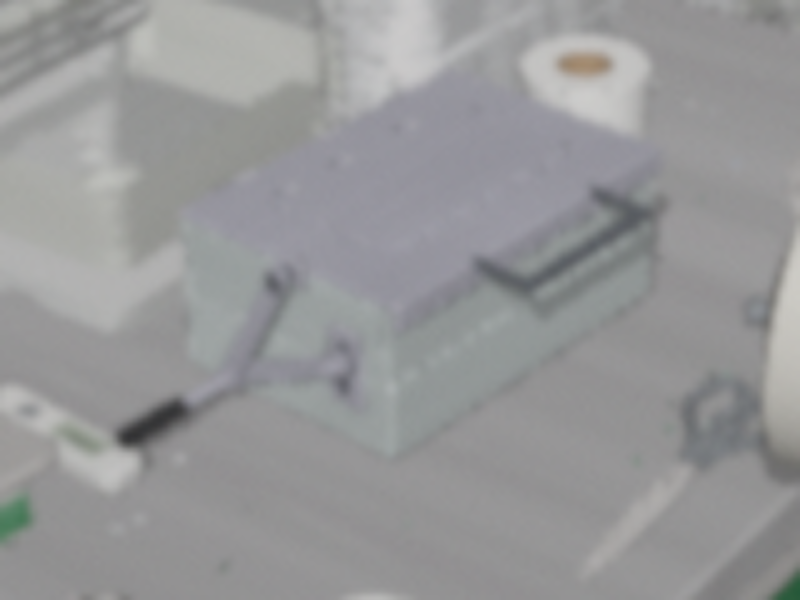

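```bash
python3 - <<'E'
from h import *
c=load("top","0");s=load("scene","0")
P=lambda u,v:(250+u/5-.4,165+v/5-.4)
Q=lambda u,v:(380+u/5-.4,160+v/5-.4)
S=lambda u,v:(220+u/5-.4,190+v/5-.4)
L=[onz(c,*P(*p),.114) for p in [(222,410),(731,446),(752,95),(247,57)]]
print("lid corners FL FR RR RL",np.round(L,4).tolist())
print([np.linalg.norm(L[i]-L[(i+1)%4]).round(4) for i in range(4)])
H=[onz(c,*P(*p),.114) for p in [(355,507),(590,521)]]
print("handle",np.round(H,4).tolist(),np.mean(H,0)); 
print("tri handleL",tri(c,P(357,505),s,S(530,287)),"R",tri(c,P(590,519),s,S(643,214)))
y=(L[0]+L[3]-L[1]-L[2]);y/=np.linalg.norm(y);print("yaw of y",np.degrees(np.arctan2(-y[0],y[1])))
yh=H[0]-H[1];print(np.degrees(np.arctan2(-yh[0],yh[1])))
print("knob end,near",tri(c,P(58,172),s,S(128,438)),tri(c,P(146,179),s,S(183,406)))
print("pivot",tri(c,P(205,342),s,S(345,365)),"upper",tri(c,P(205,248),s,S(275,277)))
tip=onz(c,*Q(312,530),.01);end=onz(c,*Q(703,487),.025);print("scoop",tip,end,np.linalg.norm(tip-end)); 
for p in [(512,507),(697,489)]: print(onz(c,*Q(*p),.025))
E
```

```text
lid corners FL FR RR RL [[0.5184, 0.1204, 0.114], [0.4962, -0.1265, 0.114], [0.6685, -0.1423, 0.114], [0.692, 0.1056, 0.114]]
[np.float64(0.2479), np.float64(0.173), np.float64(0.249), np.float64(0.1742)]
handle [[0.4702, 0.0566, 0.114], [0.4612, -0.057, 0.114]] [ 4.65713668e-01 -2.17395393e-04  1.14000000e-01]
tri handleL (array([0.47099892, 0.05553792, 0.11344087]), np.float64(0.0003340476763272431)) R (array([ 0.46333876, -0.05657171,  0.11158897]), np.float64(0.002696085907628352))
yaw of y -5.273202906124581
-4.498041580057432
knob end,near (array([0.64977381, 0.21020365, 0.02662722]), np.float64(0.002623163933836723)) (array([0.64603967, 0.16430306, 0.02513569]), np.float64(0.0010976350789012376))
pivot (array([0.55298345, 0.12961404, 0.06988696]), np.float64(0.005981153141469857)) upper (array([0.59868703, 0.1281383 , 0.11241021]), np.float64(0.0016255590136889664))
scoop [ 0.46599998 -0.26544436  0.01      ] [ 0.48454723 -0.4681705   0.025     ] 0.20412468164759795
[ 0.4759701  -0.36709567  0.025     ]
[ 0.48355719 -0.46495427  0.025     ]
```

```bash
cat > plan.py <<'E'
import numpy as np, json
from scipy.spatial.transform import Rotation as Rn, Slerp
from bench import readout
def down(yaw):  # tool down, tool x at world yaw (deg)
    a=np.radians(yaw); x=np.array([np.cos(a),np.sin(a),0]); z=np.array([0,0,-1.]); return np.stack([x,np.cross(z,x),z],1)
CX=np.array([np.cos(np.radians(-5)),np.sin(np.radians(-5)),0]); CY=np.array([-CX[1],CX[0],0]); 
def make(wps,p=None,R=None):
    """wps: list of (pos,R,nrows,grip[, ])"""
    o=readout.get_obs(); p=o["position"] if p is None else p; R=o["tcp_rot"] if R is None else R
    p=np.array(p,float);R=np.array(R); rows=[]
    for tp,tR,n,g in wps:
        p0=p.copy();S=Slerp([0,1],Rn.from_matrix([R,tR]))
        for i in range(1,n+1):
            a=i/n; gp=p0+(np.array(tp)-p0)*a; gR=S([a]).as_matrix()[0]
            sh=np.round(R.T@(gp-p)*100,2); rv=np.round(Rn.from_matrix(R.T@gR).as_rotvec(degrees=True),1)
            p=p+R@(sh/100); R=R@Rn.from_rotvec(rv,degrees=True).as_matrix()
            rows.append([(rv+0.).tolist(),(sh+0.).tolist(),g])
    for i in range(0,len(rows),10): print(json.dumps(rows[i:i+10]))
    print(len(rows),"end",p.round(4))
E
python3 - <<'E'
from plan import *
make([([0.464,0,0.24],down(85),16,0.7),([0.466,0,0.19],down(85),4,0.7)])
E
```

```text
[[[0.0, 0.0, -4.2], [2.77, -2.73, 0.05], 0.7], [[0.0, 0.0, -4.3], [2.96, -2.52, 0.05], 0.7], [[0.0, 0.0, -4.2], [3.14, -2.29, 0.06], 0.7], [[0.0, 0.0, -4.2], [3.3, -2.06, 0.05], 0.7], [[0.0, 0.0, -4.3], [3.45, -1.81, 0.05], 0.7], [[0.0, 0.0, -4.2], [3.57, -1.54, 0.05], 0.7], [[0.0, 0.0, -4.2], [3.67, -1.28, 0.05], 0.7], [[0.0, 0.0, -4.3], [3.75, -1.01, 0.05], 0.7], [[0.0, 0.0, -4.2], [3.83, -0.72, 0.06], 0.7], [[0.0, 0.0, -4.2], [3.86, -0.44, 0.05], 0.7]]
[[[0.0, 0.0, -4.3], [3.88, -0.16, 0.05], 0.7], [[0.0, 0.0, -4.2], [3.89, 0.14, 0.05], 0.7], [[0.0, 0.0, -4.2], [3.87, 0.42, 0.05], 0.7], [[0.0, 0.0, -4.2], [3.82, 0.7, 0.06], 0.7], [[0.0, 0.0, -4.3], [3.77, 0.98, 0.05], 0.7], [[0.0, -0.1, -4.2], [3.67, 1.26, 0.05], 0.7], [[0.0, 0.0, 0.0], [0.01, 0.05, 1.25], 0.7], [[0.0, 0.0, 0.0], [0.0, 0.05, 1.25], 0.7], [[0.0, 0.0, 0.0], [0.01, 0.05, 1.25], 0.7], [[0.0, 0.0, 0.0], [0.01, 0.05, 1.25], 0.7]]
20 end [0.466 0.    0.19 ]
```

Request:
arm_command:
  plan:
    - [[0,0,-4.2],[2.8,-2.7,0.05],0.7]
    - [[0,0,-4.3],[3.0,-2.5,0.05],0.7]
    - [[0,0,-4.2],[3.1,-2.3,0.05],0.7]
    - [[0,0,-4.2],[3.3,-2.1,0.05],0.7]
    - [[0,0,-4.3],[3.5,-1.8,0.05],0.7]
    - [[0,0,-4.2],[3.6,-1.5,0.05],0.7]
    - [[0,0,-4.2],[3.7,-1.3,0.05],0.7]
    - [[0,0,-4.3],[3.7,-1.0,0.05],0.7]
    - [[0,0,-4.2],[3.8,-0.7,0.05],0.7]
    - [[0,0,-4.2],[3.9,-0.4,0.05],0.7]

```text
clock: 1.15
position: [0.3559, -0.2047, 0.2433]
tcp_rot: [[0.504, 0.864, 0.0], [0.864, -0.504, -0.0], [0.0, 0.0, -1.0]]
wrist_force: [0.1, -0.4, -0.1]
gripper_width: 0.0258
```

Request:
arm_command:
  plan:
    - [[0,0,-4.3],[3.9,-0.2,0.05],0.7]
    - [[0,0,-4.2],[3.9,0.1,0.05],0.7]
    - [[0,0,-4.2],[3.9,0.4,0.05],0.7]
    - [[0,0,-4.2],[3.8,0.7,0.05],0.7]
    - [[0,0,-4.3],[3.8,1.0,0.05],0.7]
    - [[0,0,-4.2],[3.7,1.3,0.05],0.7]
    - [[0,0,0],[0,0.05,1.2],0.7]
    - [[0,0,0],[0,0.05,1.2],0.7]
    - [[0,0,0],[0,0.05,1.2],0.7]
    - [[0,0,0],[0,0.05,1.2],0.7]

```text
clock: 2.15
position: [0.4671, -0.0002, 0.1911]
tcp_rot: [[0.089, 0.996, -0.001], [0.996, -0.089, 0.0], [0.0, -0.001, -1.0]]
wrist_force: [-0.3, -0.2, 0.1]
gripper_width: 0.0254
```

```bash
python3 - <<'E'
from h import *
o=readout.get_obs();print(o["clock"],o["position"],o["tcp_rot"].round(3).tolist(),o["gripper_width"],o["qpos"].round(2),o["wrist_force"])
c=snap("wrist","1")
E
```

```text
2.15 [ 4.67092648e-01 -1.68201837e-04  1.91135356e-01] [[0.089, 0.996, -0.001], [0.996, -0.089, 0.0], [0.0, -0.001, -1.0]] 0.02540987543780886 [-0.17 -0.05  1.76 -0.    1.43 -0.08] [-0.2736323  -0.15288191  0.05046495]
```

View pics/wrist1.png

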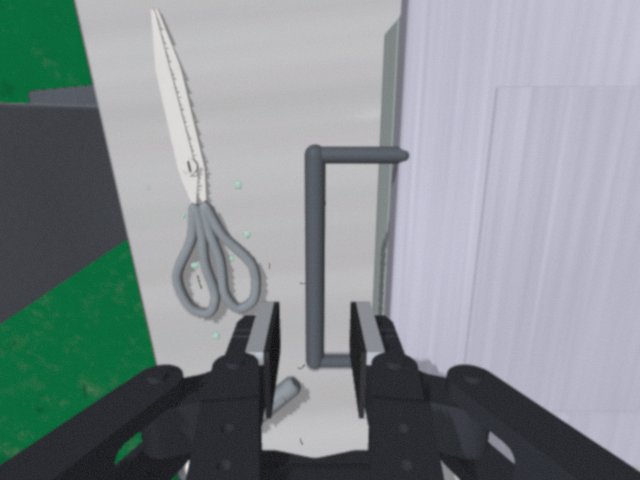

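```bash
python3 - <<'E'
from h import *
c=load("wrist","1")
a=onz(c,316,153,.114);b=onz(c,315,361,.114);print(a,b,(a+b)/2,np.linalg.norm(a-b))
E
```

```text
[0.47249894 0.05726209 0.114     ] [ 0.46222345 -0.05211234  0.114     ] [0.4673612  0.00257488 0.114     ] 0.1098560444621758
```

Request:
arm_command:
  plan:
    - [[0,0,0],[0.1,0,1.6],0.7]
    - [[0,0,0],[0,0,1.6],0.7]
    - [[0,0,0],[0,0,1.6],0.7]
    - [[0,0,0],[0,0,1.6],0.7]
    - [[0,0,0],[0,0,1.1],0.7]
    - [[0,0,0],[0,0,0],0.7]
    - [[0,0,0],[0,0,0],1]
    - [[0,0,0],[0,0,0],1]
    - [[0,0,0],[0,0,0],1]
    - [[0,0,0],[0,0,0],1]

```text
clock: 3.2
position: [0.4672, 0.0015, 0.118]
tcp_rot: [[0.087, 0.996, -0.001], [0.996, -0.087, -0.0], [-0.0, -0.001, -1.0]]
wrist_force: [-5.9, -1.0, 1.3]
gripper_width: 0.0079
```

```bash
cat > arc.py <<'E'
import numpy as np
R=.215;d=.0186
def rows(t0,t1,n):
    t=np.linspace(t0,t1,n+1)+d; y=-R*np.cos(t)*100; z=-R*np.sin(t)*100
    Y=np.round(y-y[0],2);Z=np.round(z-z[0],2)
    for i in range(n): print([[0,0,0],[0,round(Y[i+1]-Y[i],2),round(Z[i+1]-Z[i],2)],1],end=", " if i%10<9 else "\n")
E
python3 -c "
from arc import *
rows(0,1.25,20)"
```

```text
[[0, 0, 0], [0, np.float64(0.07), np.float64(-1.34)], 1], [[0, 0, 0], [0, np.float64(0.15), np.float64(-1.34)], 1], [[0, 0, 0], [0, np.float64(0.23), np.float64(-1.32)], 1], [[0, 0, 0], [0, np.float64(0.32), np.float64(-1.31)], 1], [[0, 0, 0], [0, np.float64(0.39), np.float64(-1.28)], 1], [[0, 0, 0], [0, np.float64(0.48), np.float64(-1.26)], 1], [[0, 0, 0], [0, np.float64(0.55), np.float64(-1.22)], 1], [[0, 0, 0], [0, np.float64(0.63), np.float64(-1.19)], 1], [[0, 0, 0], [0, np.float64(0.71), np.float64(-1.14)], 1], [[0, 0, 0], [0, np.float64(0.77), np.float64(-1.1)], 1]
[[0, 0, 0], [0, np.float64(0.84), np.float64(-1.05)], 1], [[0, 0, 0], [0, np.float64(0.9), np.float64(-1.0)], 1], [[0, 0, 0], [0, np.float64(0.96), np.float64(-0.93)], 1], [[0, 0, 0], [0, np.float64(1.02), np.float64(-0.88)], 1], [[0, 0, 0], [0, np.float64(1.08), np.float64(-0.8)], 1], [[0, 0, 0], [0, np.float64(1.12), np.float64(-0.74)], 1], [[0, 0, 0], [0, np.float64(1.16), np.float64(-0.67)], 1], [[0, 0, 0], [0, np.float64(1.21), np.float64(-0.6)], 1], [[0, 0, 0], [0, np.float64(1.24), np.float64(-0.52)], 1], [[0, 0, 0], [0, np.float64(1.27), np.float64(-0.44)], 1]
```

Request:
arm_command:
  plan:
    - [[0,0,0],[0,0.07,-1.34],1]
    - [[0,0,0],[0,0.15,-1.34],1]
    - [[0,0,0],[0,0.23,-1.32],1]
    - [[0,0,0],[0,0.32,-1.31],1]
    - [[0,0,0],[0,0.39,-1.28],1]
    - [[0,0,0],[0,0.48,-1.26],1]
    - [[0,0,0],[0,0.55,-1.22],1]
    - [[0,0,0],[0,0.63,-1.19],1]
    - [[0,0,0],[0,0.71,-1.14],1]
    - [[0,0,0],[0,0.77,-1.1],1]

```text
clock: 4.2
position: [0.5094, -0.0023, 0.2446]
tcp_rot: [[0.087, 0.996, -0.002], [0.996, -0.087, -0.001], [-0.001, -0.002, -1.0]]
wrist_force: [-14.8, -3.6, 7.4]
gripper_width: 0.0073
```

Request:
arm_command:
  plan:
    - [[0,0,0],[0,0.68,-1.15],1]
    - [[0,0,0],[0,0.9,-1.0],1]
    - [[0,0,0],[0,0.96,-0.93],1]
    - [[0,0,0],[0,1.02,-0.88],1]
    - [[0,0,0],[0,1.08,-0.8],1]
    - [[0,0,0],[0,1.12,-0.74],1]
    - [[0,0,0],[0,1.16,-0.67],1]
    - [[0,0,0],[0,1.21,-0.6],1]
    - [[0,0,0],[0,1.24,-0.52],1]
    - [[0,0,0],[0,0,0],1]

```text
clock: 5.2
position: [0.6046, -0.0107, 0.3188]
tcp_rot: [[0.088, 0.996, 0.004], [0.996, -0.088, -0.001], [-0.001, 0.004, -1.0]]
wrist_force: [-6.2, -3.3, 13.8]
gripper_width: 0.0069
```

```bash
python3 - <<'E'
from h import *
o=readout.get_obs();print(o["clock"],o["position"],o["wrist_force"])
c=snap("scene","2");s=snap("top","2")
crop(c,220,150,380,270,5,"sc2"); crop(s,240,80,400,200,5,"top2")
E
```

```text
5.2 [ 0.60464308 -0.01070403  0.31880083] [-6.24968976 -3.2738666  13.80785244]
```

View pics/sc2.png

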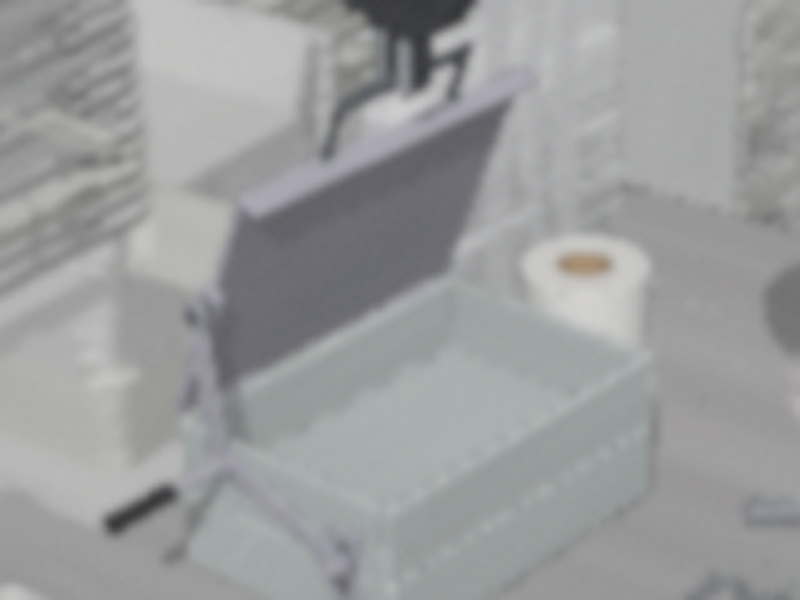

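View pics/top2.png

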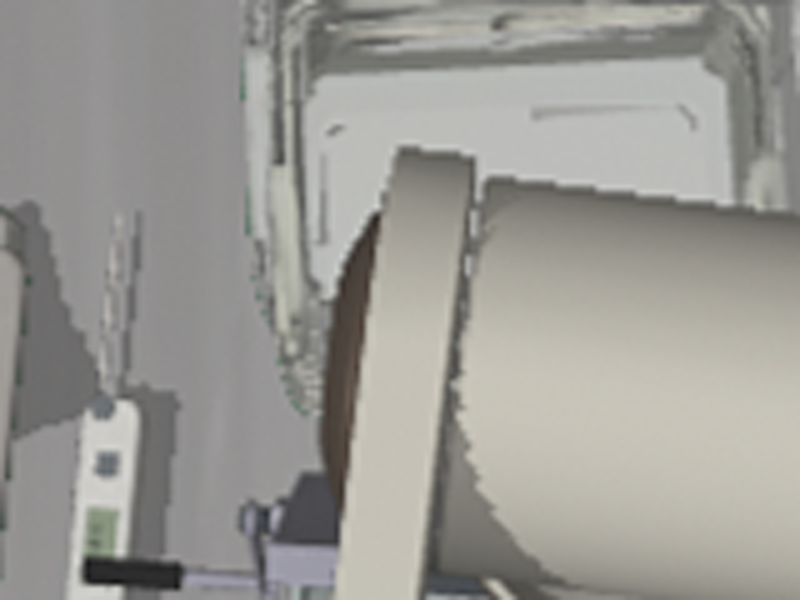

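```bash
python3 - <<'E'
from h import *
s=load("scene","2");c=load("top","2")
P=lambda u,v:(240+u/5-.4,80+v/5-.4)
S=lambda u,v:(220+u/5-.4,150+v/5-.4)
CX=np.array([np.cos(np.radians(-5)),np.sin(np.radians(-5)),0]);CY=np.array([-CX[1],CX[0],0])
hg=np.array([.681,-.018,.11])
def loc(X): d=X-hg; return np.array([d@CX,d@CY,d[2]]).round(4)
a=tri(c,P(84,571),s,S(109,527));b=tri(c,P(182,576),s,S(175,490))
print(a,b,loc(a[0]),loc(b[0]))
k=(a[0]+b[0])/2;print("knob",loc(k))
c0=load("top","0");s0=load("scene","0")
P0=lambda u,v:(250+u/5-.4,165+v/5-.4)
S0=lambda u,v:(220+u/5-.4,190+v/5-.4)
k0=(tri(c0,P0(58,172),s0,S0(128,438))[0]+tri(c0,P0(146,179),s0,S0(183,406))[0])/2
print("knob0",loc(k0),"pivot0",loc(tri(c0,P0(205,342),s0,S0(345,365))[0]))
# refine: knob on plane y=+.204 in chest frame? ray intersect plane
def onplane(cam,u,v,off):
    o,d=ray(cam,u,v); t=(off-(o-hg)@CY)/(d@CY); return loc(o+t*d)
print("pivot by scene side", onplane(s0,*S0(345,365),.135), onplane(s,*S(345,553),.135))
print("upper scene", onplane(s0,*S0(275,277),.135), onplane(s,*S(200,300),.135))
E
```

```text
(array([0.65221772, 0.21272156, 0.10279888]), np.float64(0.0013460528412684786)) (array([0.64724997, 0.16315174, 0.10465654]), np.float64(0.0016722325140923389)) [-0.0488  0.2273 -0.0072] [-0.0494  0.1775 -0.0053]
knob [-0.0491  0.2024 -0.0063]
knob0 [-0.0509  0.2016 -0.0841] pivot0 [-0.1404  0.1359 -0.0401]
pivot by scene side [-0.1436  0.135  -0.0396] [-0.144   0.135  -0.0312]
upper scene [-0.0902  0.135  -0.0008] [-0.0366  0.135   0.097 ]
```

Request:
arm_command:
  plan:
    - [[0,0,0],[0,0.46,-0.3],1]
    - [[0,0,0],[0,0.46,-0.25],1]
    - [[0,0,0],[0,0.47,-0.2],1]
    - [[0,0,0],[0,0.48,-0.17],1]
    - [[0,0,0],[0,0.48,-0.15],1]
    - [[0,0,0],[0,0.49,-0.14],1]
    - [[0,0,0],[0,0.5,-0.13],1]
    - [[0,0,0],[0,0.5,-0.1],1]
    - [[0,0,0],[0,0.5,-0.09],1]
    - [[0,0,0],[0,0,0],1]

```text
clock: 6.3
position: [0.6478, -0.0146, 0.3314]
tcp_rot: [[0.088, 0.996, 0.001], [0.996, -0.088, -0.001], [-0.001, 0.001, -1.0]]
wrist_force: [0.2, -5.9, 3.7]
gripper_width: 0.0075
```

```bash
python3 - <<'E'
from h import *
o=readout.get_obs();print(o["clock"],o["position"],o["wrist_force"])
c=snap("scene","3");s=snap("top","3")
crop(c,220,150,380,270,5,"sc3"); crop(s,240,80,400,200,5,"top3")
E
```

```text
6.3 [ 0.64776616 -0.01457105  0.33141118] [ 0.21008318 -5.89167638  3.68390701]
```

View pics/sc3.png

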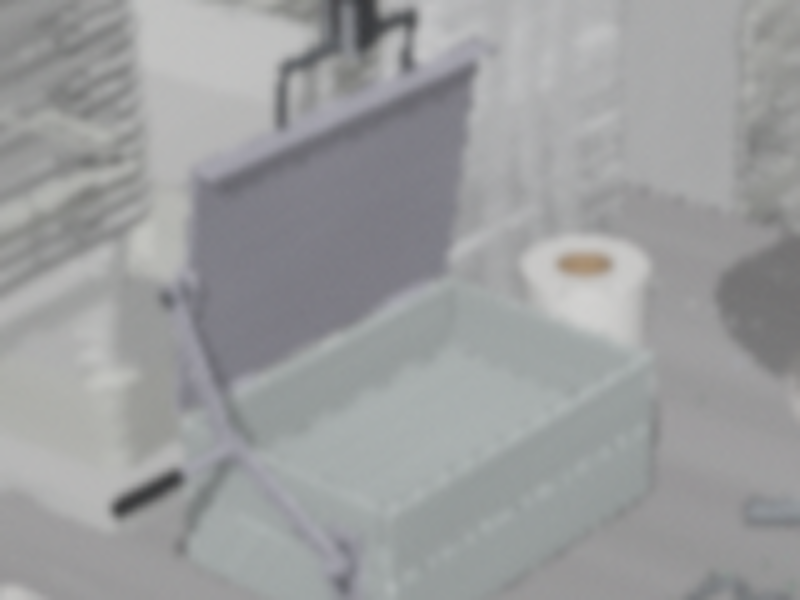

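View pics/top3.png

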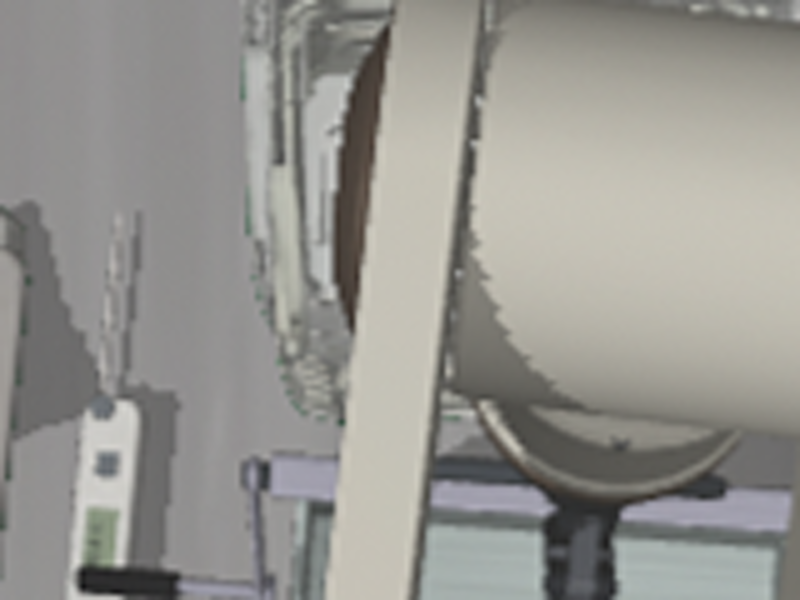

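```bash
cat > knob.py <<'E'
from h import *
CX=np.array([np.cos(np.radians(-5)),np.sin(np.radians(-5)),0]);CY=np.array([-CX[1],CX[0],0])
hg=np.array([.681,-.018,.11])
def loc(X): d=X-hg; return np.array([d@CX,d@CY,d[2]]).round(4)
def knob(tag,tl,tr,sl,sr,s0=(220,150),t0=(240,80)):
    s=load("scene",tag);c=load("top",tag)
    P=lambda p:(t0[0]+p[0]/5-.4,t0[1]+p[1]/5-.4)
    S=lambda p:(s0[0]+p[0]/5-.4,s0[1]+p[1]/5-.4)
    a=tri(c,P(tl),s,S(sl));b=tri(c,P(tr),s,S(sr)); k=loc((a[0]+b[0])/2)
    print("knob",(a[0]+b[0])/2,k,a[1],b[1])
    piv=np.array([-.1367,-.0432]);r=.0951;K=k[[0,2]]
    print("dist to pivot",np.linalg.norm(K-piv))
    from scipy.optimize import brentq
    f=lambda t:np.hypot(-r*np.cos(t)-K[0],r*np.sin(t)-K[1])-.095
    ts=np.linspace(.3,1.8,60)
    for i in range(59):
        if f(ts[i])*f(ts[i+1])<0:
            t=brentq(f,ts[i],ts[i+1]);A=np.array([-r*np.cos(t),r*np.sin(t)]);u=K-piv;w=A-K
            bend=np.arctan2(u[0]*w[1]-u[1]*w[0],u@w);print("theta",t,"bend(rad, + = not yet straight)",bend,"elbow",2.46-bend)
E
python3 - <<'E'
from knob import *
knob("2",(84,571),(182,576),(109,527),(175,490))
knob("3",(80,579),(180,586),(117,510),(182,474))
E
```

```text
knob [0.64973384 0.18793665 0.10372771] [-0.0491  0.2024 -0.0063] 0.0013460528412684786 0.0016722325140923389
dist to pivot 0.09505456327815091
theta 1.1777950044283068 bend(rad, + = not yet straight) 1.0382449049926639 elbow 1.421755095007336
knob [0.64303152 0.18777522 0.11702025] [-0.0558  0.2017  0.007 ] 0.0005980869084386349 0.000835024239955431
dist to pivot 0.09520950582793715
theta 1.3935696067728214 bend(rad, + = not yet straight) 0.5920039240172775 elbow 1.8679960759827225
```

Request:
arm_command:
  plan:
    - [[0,0,0],[0,0.25,-0.04],1]
    - [[0,0,0],[0,0.25,-0.04],1]
    - [[0,0,0],[0,0.25,-0.03],1]
    - [[0,0,0],[0,0.25,-0.03],1]
    - [[0,0,0],[0,0.25,-0.03],1]
    - [[0,0,0],[0,0.25,-0.03],1]
    - [[0,0,0],[0,0,0],1]
    - [[0,0,0],[0,0,0],1]
    - [[0,0,0],[0,0,0],1]
    - [[0,0,0],[0,0,0],1]

```text
clock: 7.4
position: [0.6625, -0.0156, 0.3337]
tcp_rot: [[0.087, 0.996, 0.002], [0.996, -0.087, -0.0], [-0.0, 0.002, -1.0]]
wrist_force: [0.5, -4.7, 4.5]
gripper_width: 0.0076
```

```bash
python3 - <<'E'
from h import *
o=readout.get_obs();print(o["clock"],o["position"],o["wrist_force"])
c=snap("scene","4");s=snap("top","4")
crop(c,220,150,380,270,5,"sc4"); crop(s,240,110,400,230,5,"top4")
E
```

```text
7.4 [ 0.66248079 -0.01561138  0.33371075] [ 0.54587209 -4.70041617  4.48512514]
```

View pics/sc4.png

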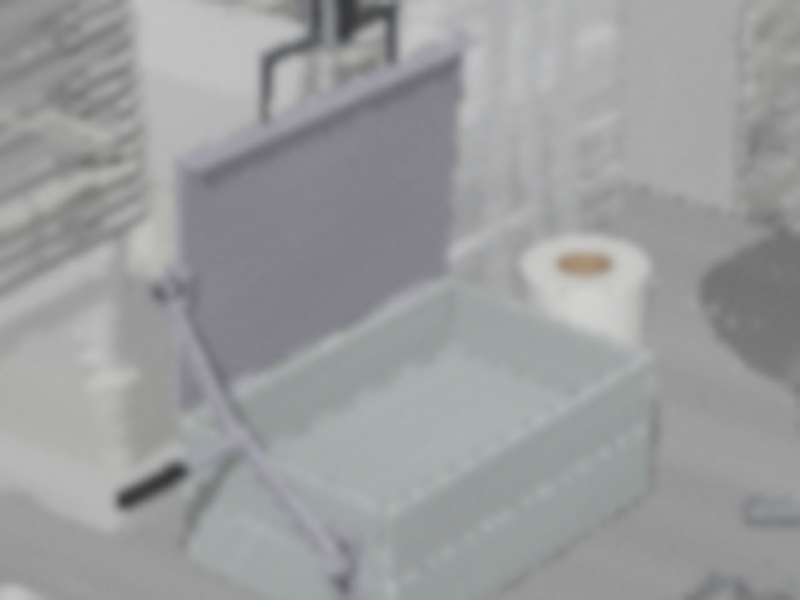

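View pics/top4.png

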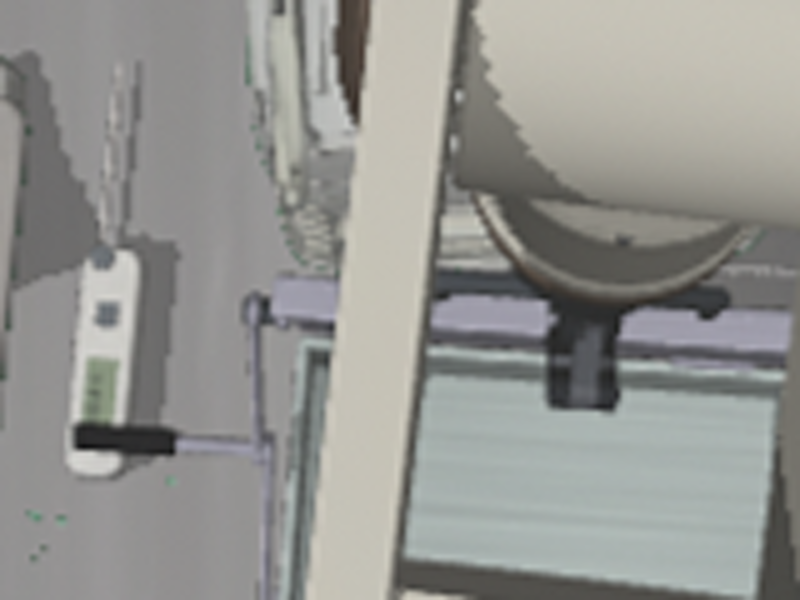

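```bash
python3 - <<'E'
from knob import *
knob("4",(75,435),(175,442),(122,501),(185,466),t0=(240,110))
E
```

```text
knob [0.63859173 0.18906176 0.12488226] [-0.0603  0.2026  0.0149] 0.0003674941536057275 0.0009044829298565735
dist to pivot 0.09598213375415239
theta 1.4786664635877018 bend(rad, + = not yet straight) 0.34704985169010016 elbow 2.1129501483099
```

Request:
arm_command:
  plan:
    - [[0,0,0],[0,0.15,-0.02],1]
    - [[0,0,0],[0,0.15,-0.01],1]
    - [[0,0,0],[0,0.15,-0.01],1]
    - [[0,0,0],[0,0.1,-0.01],1]
    - [[0,0,0],[0,0,0],1]
    - [[0,0,0],[0,0,0],1]
    - [[0,0,0],[0,0,0],1]
    - [[0,0,0],[0,0,0],1]
    - [[0,0,0],[0,0,0],1]
    - [[0,0,0],[0,0,0],1]

```text
clock: 8.5
position: [0.6679, -0.0161, 0.3341]
tcp_rot: [[0.087, 0.996, 0.002], [0.996, -0.087, -0.0], [-0.0, 0.002, -1.0]]
wrist_force: [0.2, -4.7, 5.4]
gripper_width: 0.0073
```

Request:
arm_command:
  plan:
    - [[0,0,0],[0,0.1,0],1]
    - [[0,0,0],[0,0.1,0],1]
    - [[0,0,0],[0,0.1,0],1]
    - [[0,0,0],[0,0,0],1]
    - [[0,0,0],[0,0,0],1]
    - [[0,0,0],[0,0,0],1]
    - [[0,0,0],[0,0,0],1]
    - [[0,0,0],[0,0,0],1]
    - [[0,0,0],[0,0,0],1]
    - [[0,0,0],[0,0,0],1]

```text
clock: 9.5
position: [0.6709, -0.0164, 0.3343]
tcp_rot: [[0.087, 0.996, 0.002], [0.996, -0.087, -0.0], [-0.0, 0.002, -1.0]]
wrist_force: [1.3, -4.9, 6.4]
gripper_width: 0.0075
```

```bash
python3 - <<'E'
from h import *
o=readout.get_obs();print(o["clock"],o["position"],o["wrist_force"])
c=snap("scene","5");s=snap("top","5")
crop(c,220,150,380,270,5,"sc5"); crop(s,240,110,400,230,5,"top5")
E
```

```text
9.5 [ 0.67094658 -0.01637396  0.33426266] [ 1.25163762 -4.88053474  6.44036523]
```

View pics/sc5.png

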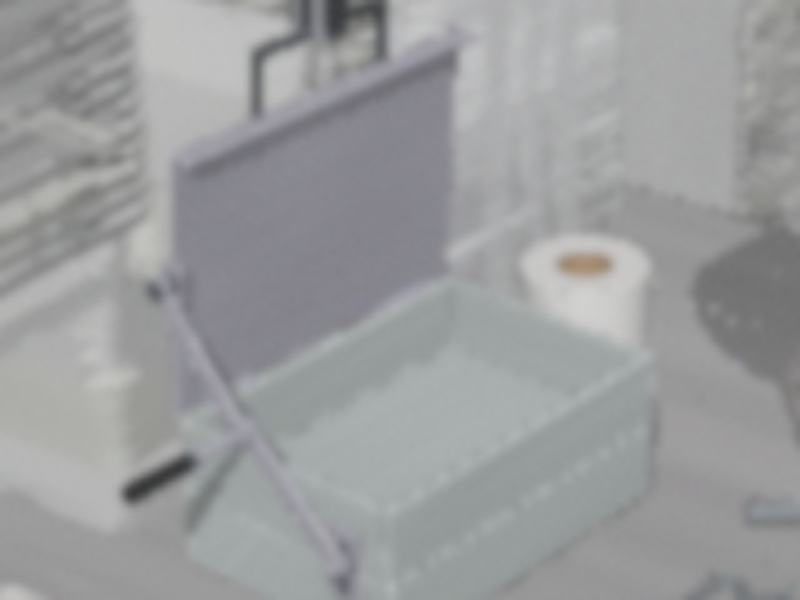

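View pics/top5.png

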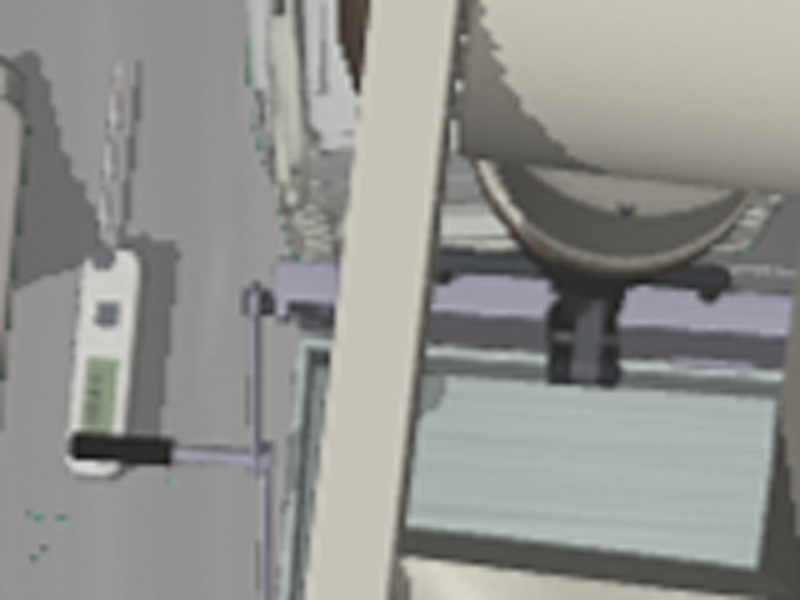

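```bash
python3 - <<'E'
from knob import *
knob("5",(70,445),(171,452),(127,495),(193,459),t0=(240,110))
E
```

```text
knob [0.63241805 0.1902407  0.13190371] [-0.0665  0.2032  0.0219] 9.823549440420858e-05 0.002049643778742604
dist to pivot 0.09573949028483492
theta 1.5104292365646648 bend(rad, + = not yet straight) 0.12908865409741757 elbow 2.3309113459025825
```

Request:
arm_command:
  plan:
    - [[0,0,0],[0,0.1,0],1]
    - [[0,0,0],[0,0.1,0],1]
    - [[0,0,0],[0,0,0],1]
    - [[0,0,0],[0,0,0],1]
    - [[0,0,0],[0,0,0],1]
    - [[0,0,0],[0,0,0],1]
    - [[0,0,0],[0,0,0],1]
    - [[0,0,0],[0,0,0],1]
    - [[0,0,0],[0,0,0],1]
    - [[0,0,0],[0,0,0],1]

```text
clock: 10.6
position: [0.6725, -0.0165, 0.3343]
tcp_rot: [[0.088, 0.996, 0.001], [0.996, -0.088, -0.0], [-0.0, 0.001, -1.0]]
wrist_force: [-4.1, -5.6, 7.5]
gripper_width: 0.0075
```

Request:
arm_command:
  plan:
    - [[0,0,0],[0,0,0],0.9]
    - [[0,0,0],[0,0,0],0.8]
    - [[0,0,0],[0,0,0],0.7]
    - [[0,0,0],[0,0,0],0.65]
    - [[0,0,0],[0,0,0],0.65]
    - [[0,0,0],[0,-0.3,0],0.65]
    - [[0,0,0],[0,0,0],0.65]
    - [[0,0,0],[0,0,0],0.65]
    - [[0,0,0],[0,0,0],0.65]
    - [[0,0,0],[0,0,0],0.65]

```text
clock: 11.6
position: [0.6694, -0.016, 0.333]
tcp_rot: [[0.087, 0.996, 0.0], [0.996, -0.087, 0.0], [0.0, -0.0, -1.0]]
wrist_force: [0.1, 0.3, 0.1]
gripper_width: 0.0299
```

```bash
python3 - <<'E'
from h import *
o=readout.get_obs();print(o["clock"],o["position"],o["wrist_force"])
c=snap("scene","6");s=snap("top","6")
crop(c,220,150,380,270,5,"sc6"); crop(s,240,110,400,230,5,"top6")
E
```

```text
11.6 [ 0.66944273 -0.01602825  0.33300652] [0.0585644  0.31031176 0.05087598]
```

View pics/sc6.png

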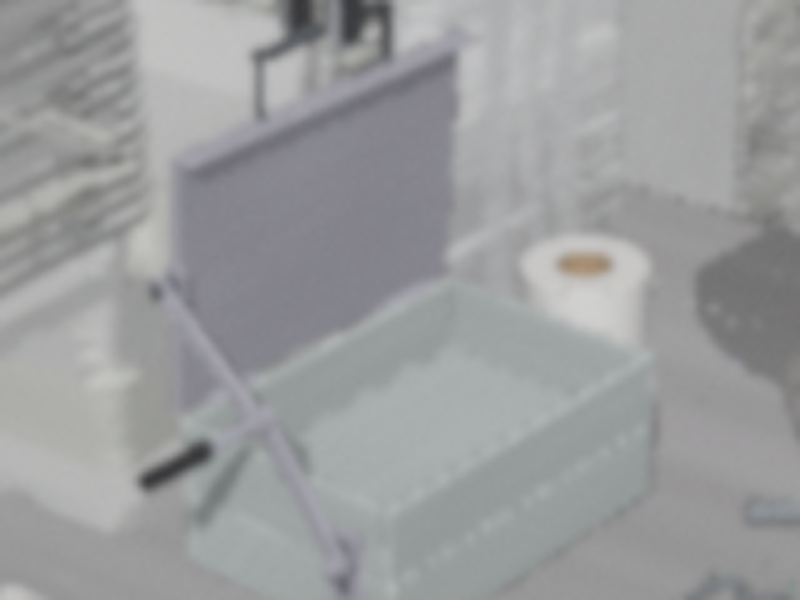

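View pics/top6.png

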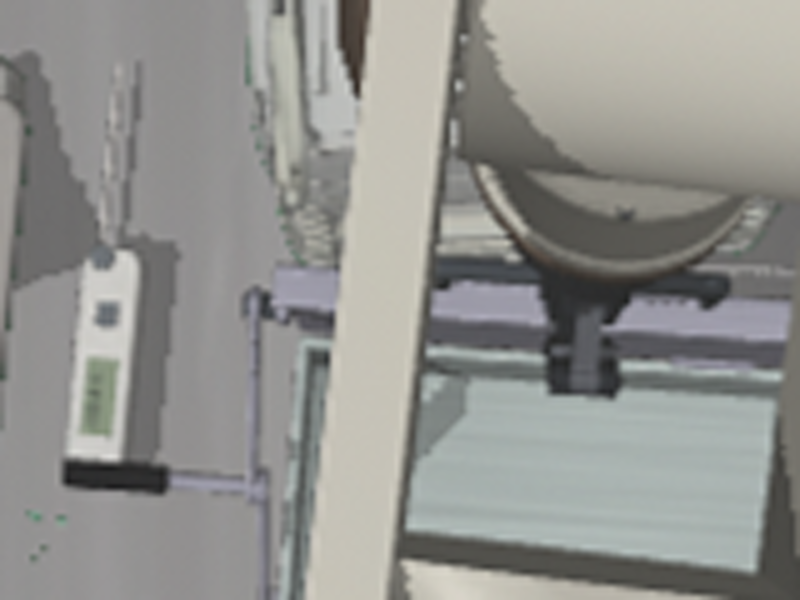

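```bash
python3 - <<'E'
from knob import *
knob("6",(64,471),(166,478),(143,483),(211,448),t0=(240,110))
from plan import *
o=readout.get_obs()
make([([.6694,-.016,.40],down(85),3,.65),([0.60,-.12,0.40],down(87),4,0.6),([0.49,-.36,0.28],down(93),8,0.3),([.4775,-.3865,.13],down(94.8),5,.3)])
E
```

```text
knob [0.61791367 0.1912696  0.14483357] [-0.0811  0.203   0.0348] 0.000538087981113427 0.0026036211807701276
dist to pivot 0.09578809946961052
theta 1.492360473918634 bend(rad, + = not yet straight) -0.26782628118972257 elbow 2.7278262811897225
[[[0.0, 0.0, 0.0], [0.0, 0.0, -2.23], 0.65], [[0.0, 0.0, 0.0], [0.0, 0.0, -2.24], 0.65], [[0.0, 0.0, 0.0], [0.0, -0.01, -2.23], 0.65], [[0.0, 0.0, -0.5], [-2.74, -1.5, 0.0], 0.6], [[0.0, 0.0, -0.5], [-2.73, -1.52, 0.0], 0.6], [[0.0, 0.0, -0.5], [-2.71, -1.55, 0.0], 0.6], [[0.0, 0.0, -0.5], [-2.7, -1.57, 0.0], 0.6], [[0.0, 0.0, -0.8], [-3.07, -1.22, 1.5], 0.3], [[0.0, 0.0, -0.7], [-3.05, -1.26, 1.5], 0.3], [[0.0, 0.0, -0.8], [-3.04, -1.29, 1.5], 0.3]]
[[[0.0, 0.0, -0.7], [-3.01, -1.34, 1.5], 0.3], [[0.0, 0.0, -0.8], [-3.0, -1.37, 1.5], 0.3], [[0.0, 0.0, -0.7], [-2.99, -1.42, 1.5], 0.3], [[0.0, 0.0, -0.8], [-2.96, -1.45, 1.49], 0.3], [[0.0, 0.0, -0.7], [-2.94, -1.5, 1.5], 0.3], [[0.0, 0.0, -0.4], [-0.52, -0.28, 3.0], 0.3], [[0.0, 0.0, -0.3], [-0.51, -0.28, 3.0], 0.3], [[0.0, 0.0, -0.4], [-0.52, -0.28, 3.0], 0.3], [[0.0, 0.0, -0.3], [-0.51, -0.29, 3.0], 0.3], [[0.0, 0.0, -0.4], [-0.51, -0.29, 3.0], 0.3]]
20 end [ 0.4775 -0.3865  0.13  ]
```

Request:
arm_command:
  plan:
    - [[0,0,0],[0,0,-2.3],0.65]
    - [[0,0,0],[0,0,-2.3],0.65]
    - [[0,0,0],[0,0,-2.3],0.65]
    - [[0,0,-0.5],[-2.7,-1.5,0],0.6]
    - [[0,0,-0.5],[-2.7,-1.5,0],0.6]
    - [[0,0,-0.5],[-2.7,-1.6,0],0.6]
    - [[0,0,-0.5],[-2.7,-1.6,0],0.6]
    - [[0,0,-0.8],[-3.1,-1.2,1.5],0.3]
    - [[0,0,-0.7],[-3.1,-1.3,1.5],0.3]
    - [[0,0,-0.8],[-3.0,-1.3,1.5],0.3]

```text
clock: 12.7
position: [0.5572, -0.2107, 0.3566]
tcp_rot: [[0.012, 1.0, 0.0], [1.0, -0.012, -0.0], [-0.0, 0.0, -1.0]]
wrist_force: [-0.1, -0.4, 0.7]
gripper_width: 0.0603
```

Request:
arm_command:
  plan:
    - [[0,0,-0.7],[-3.0,-1.3,1.5],0.3]
    - [[0,0,-0.8],[-3.0,-1.4,1.5],0.3]
    - [[0,0,-0.7],[-3.0,-1.4,1.5],0.3]
    - [[0,0,-0.8],[-3.0,-1.5,1.5],0.3]
    - [[0,0,-0.7],[-2.9,-1.5,1.5],0.3]
    - [[0,0,-0.4],[-0.5,-0.3,3.0],0.3]
    - [[0,0,-0.3],[-0.5,-0.3,3.0],0.3]
    - [[0,0,-0.4],[-0.5,-0.3,3.0],0.3]
    - [[0,0,-0.3],[-0.5,-0.3,3.0],0.3]
    - [[0,0,-0.4],[-0.5,-0.3,3.0],0.3]

```text
clock: 13.7
position: [0.4754, -0.3857, 0.1309]
tcp_rot: [[-0.084, 0.996, 0.0], [0.996, 0.084, -0.0], [-0.0, 0.0, -1.0]]
wrist_force: [-0.7, 0.0, -0.0]
gripper_width: 0.0596
```

```bash
python3 - <<'E'
from h import *
o=readout.get_obs();print(o["clock"],o["position"],o["tcp_rot"].round(3).tolist(),o["gripper_width"])
c=snap("wrist","7")
E
```

```text
13.7 [ 0.47542393 -0.3856646   0.13088337] [[-0.084, 0.996, 0.0], [0.996, 0.084, -0.0], [-0.0, 0.0, -1.0]] 0.05962384966800316
```

View pics/wrist7.png

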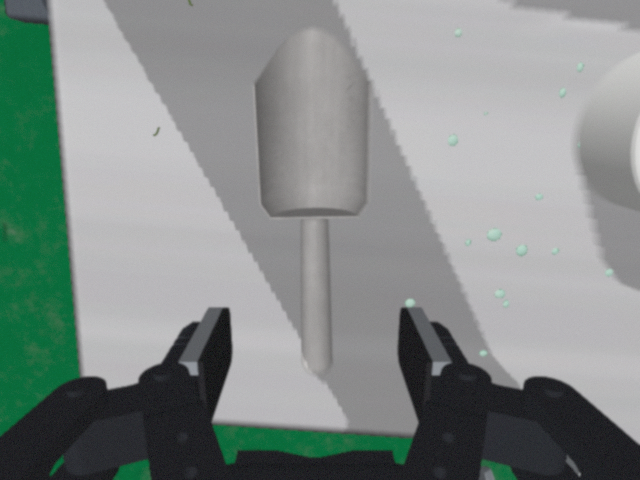

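```bash
python3 - <<'E'
from h import *
c=load("wrist","7")
for p,z in [((318,372),.02),((315,225),.022),((315,28),.005)]: print(onz(c,*p,z).round(4))
E
```

```text
[ 0.4842 -0.4665  0.02  ]
[ 0.4743 -0.3705  0.022 ]
[ 0.4657 -0.2674  0.005 ]
```

Request:
arm_command:
  plan:
    - [[0,0,-0.5],[-0.1,0.1,2.2],0.35]
    - [[0,0,0],[0,0,2.2],0.4]
    - [[0,0,0],[0,0,2.2],0.45]
    - [[0,0,0],[0,0,2.2],0.5]
    - [[0,0,0],[0,0,1.4],0.5]
    - [[0,0,0],[0,0,0.7],0.5]
    - [[0,0,0],[0,0,0],1]
    - [[0,0,0],[0,0,0],1]
    - [[0,0,0],[0,0,0],1]
    - [[0,0,0],[0,0,0],1]

```text
clock: 14.75
position: [0.4771, -0.3867, 0.0239]
tcp_rot: [[-0.092, 0.996, 0.001], [0.996, 0.092, -0.001], [-0.001, 0.001, -1.0]]
wrist_force: [0.1, -0.2, 4.2]
gripper_width: 0.0179
```

```bash
python3 - <<'E'
from plan import *
make([([.4771,-.3867,.06],down(95.3),2,1),([.485,-.36,.20],down(95),4,1),([0.5743,-.0287,0.20],down(85),11,1),([.5743,-.0287,.15],down(85),3,1)])
E
```

```text
[[[0.0, 0.0, 0.0], [0.0, 0.0, -1.8], 1], [[0.1, 0.1, 0.0], [0.0, 0.01, -1.81], 1], [[0.0, 0.0, 0.1], [0.65, 0.25, -3.5], 1], [[0.0, 0.0, 0.0], [0.65, 0.26, -3.5], 1], [[0.0, 0.0, 0.1], [0.65, 0.25, -3.5], 1], [[0.0, 0.0, 0.1], [0.65, 0.25, -3.5], 1], [[0.0, 0.0, 0.9], [2.93, 1.07, 0.0], 1], [[0.0, 0.0, 0.9], [2.95, 1.03, 0.0], 1], [[0.0, 0.0, 0.9], [2.96, 0.97, 0.0], 1], [[0.0, 0.0, 0.9], [2.97, 0.94, 0.01], 1]]
[[[0.0, 0.0, 0.9], [2.99, 0.88, 0.0], 1], [[0.0, 0.0, 0.9], [3.01, 0.84, 0.0], 1], [[0.0, 0.0, 1.0], [3.02, 0.79, 0.0], 1], [[0.0, 0.0, 0.9], [3.03, 0.74, 0.0], 1], [[0.0, 0.0, 0.9], [3.04, 0.69, 0.0], 1], [[0.0, 0.0, 0.9], [3.05, 0.64, 0.01], 1], [[-0.1, 0.0, 0.9], [3.06, 0.59, 0.0], 1], [[0.0, 0.0, 0.0], [0.0, 0.0, 1.67], 1], [[0.0, 0.0, 0.0], [0.0, 0.0, 1.66], 1], [[0.0, 0.0, 0.0], [0.0, 0.0, 1.67], 1]]
20 end [ 0.5743 -0.0287  0.15  ]
```

Request:
arm_command:
  plan:
    - [[0,0,0],[0,0,-1.8],1]
    - [[0,0,0],[0,0,-1.8],1]
    - [[0,0,0.1],[0.6,0.3,-3.5],1]
    - [[0,0,0],[0.7,0.2,-3.5],1]
    - [[0,0,0.1],[0.6,0.3,-3.5],1]
    - [[0,0,0.1],[0.7,0.2,-3.5],1]
    - [[0,0,0.9],[2.9,1.1,0],1]
    - [[0,0,0.9],[3.0,1.0,0],1]
    - [[0,0,0.9],[3.0,1.0,0],1]
    - [[0,0,0.9],[3.0,0.9,0],1]

```text
clock: 15.75
position: [0.5168, -0.237, 0.1993]
tcp_rot: [[-0.023, 1.0, 0.0], [1.0, 0.023, -0.0], [-0.0, 0.0, -1.0]]
wrist_force: [0.6, 0.1, -2.2]
gripper_width: 0.0181
```

Request:
arm_command:
  plan:
    - [[0,0,0.9],[3.0,0.9,0],1]
    - [[0,0,0.9],[3.0,0.8,0],1]
    - [[0,0,1.0],[3.0,0.8,0],1]
    - [[0,0,0.9],[3.0,0.7,0],1]
    - [[0,0,0.9],[3.0,0.7,0],1]
    - [[0,0,0.9],[3.0,0.7,0],1]
    - [[0,0,0.9],[3.1,0.6,0],1]
    - [[0,0,0],[0,0,1.6],1]
    - [[0,0,0],[0,0,1.6],1]
    - [[0,0,0],[0,0,1.6],1]

```text
clock: 16.75
position: [0.5737, -0.0281, 0.1507]
tcp_rot: [[0.087, 0.996, 0.0], [0.996, -0.087, -0.0], [-0.0, 0.0, -1.0]]
wrist_force: [-0.1, -0.2, -2.7]
gripper_width: 0.018
```

```bash
python3 - <<'E'
from h import *
o=readout.get_obs();print(o["clock"],o["position"],o["tcp_rot"].round(3).tolist(),o["gripper_width"],o["wrist_force"])
c=snap("wrist","8");c=snap("scene","8");crop(c,220,150,380,270,5,"sc8")
E
```

```text
16.75 [ 0.57367974 -0.02810718  0.15068215] [[0.087, 0.996, 0.0], [0.996, -0.087, -0.0], [-0.0, 0.0, -1.0]] 0.01795208943656667 [-0.10320123 -0.2365653  -2.66921321]
```

View pics/wrist8.png

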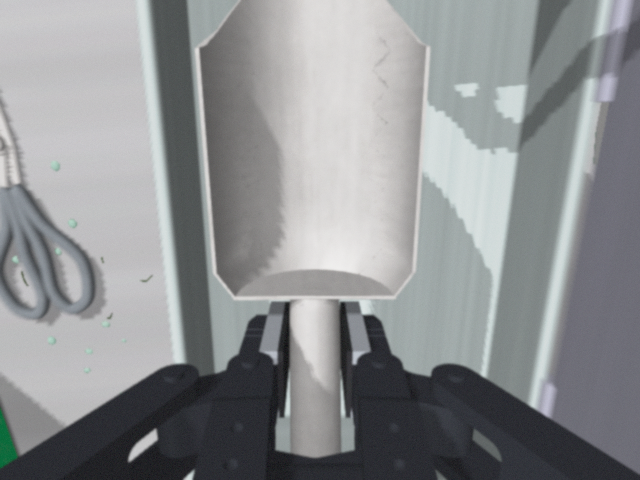

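View pics/sc8.png

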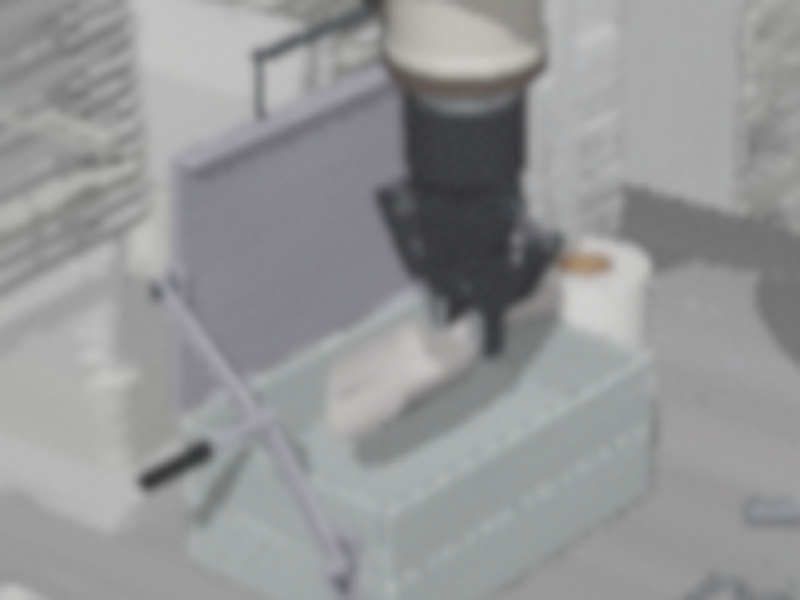

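Request:
arm_command:
  plan:
    - [[0,0,0],[0,0,1.3],1]
    - [[0,0,0],[0,0,1.3],1]
    - [[0,0,0],[0,0,1.3],1]
    - [[0,0,0],[0,0,1.3],1]
    - [[0,0,0],[0,0,0.9],1]
    - [[0,0,0],[0,0,0.5],1]
    - [[0,0,0],[0,0,0],1]
    - [[0,0,0],[0,0,0],0.9]
    - [[0,0,0],[0,0,0],0.7]
    - [[0,0,0],[0,0,0],0.55]

```text
clock: 17.85
position: [0.5739, -0.0285, 0.0853]
tcp_rot: [[0.087, 0.996, 0.001], [0.996, -0.087, 0.0], [0.0, 0.001, -1.0]]
wrist_force: [-0.1, -0.1, -0.2]
gripper_width: 0.0376
```

Request:
arm_command:
  plan:
    - [[0,0,0],[0,0,-1],0.55]
    - [[0,0,0],[0,0,-2],0.55]
    - [[0,0,0],[0,0,-3],0.55]
    - [[0,0,0],[0,0,-3],0.55]
    - [[0,0,0],[0,0,-3],0.55]
    - [[0,0,0],[0,0,-2],0.55]
    - [[0,0,0],[0,0,-2],0.55]
    - [[0,0,0],[0,0,-1],0.55]
    - [[0,0,0],[0,0,0],0.55]
    - [[0,0,0],[0,0,0],0.55]

```text
clock: 18.85
position: [0.5736, -0.0284, 0.2544]
tcp_rot: [[0.087, 0.996, -0.001], [0.996, -0.087, 0.0], [0.0, -0.001, -1.0]]
wrist_force: [0.1, -0.1, -0.1]
gripper_width: 0.0384
```

```bash
python3 - <<'E'
from h import *
o=readout.get_obs();print(o["clock"],o["position"],o["tcp_rot"].round(3).tolist(),o["gripper_width"],o["wrist_force"])
c=snap("wrist","9");c=snap("scene","9");crop(c,220,150,380,270,5,"sc9")
E
```

```text
18.85 [ 0.57355664 -0.02844677  0.25437469] [[0.087, 0.996, -0.001], [0.996, -0.087, 0.0], [0.0, -0.001, -1.0]] 0.03842440453835456 [ 0.09559605 -0.066245   -0.14985211]
```

View pics/wrist9.png

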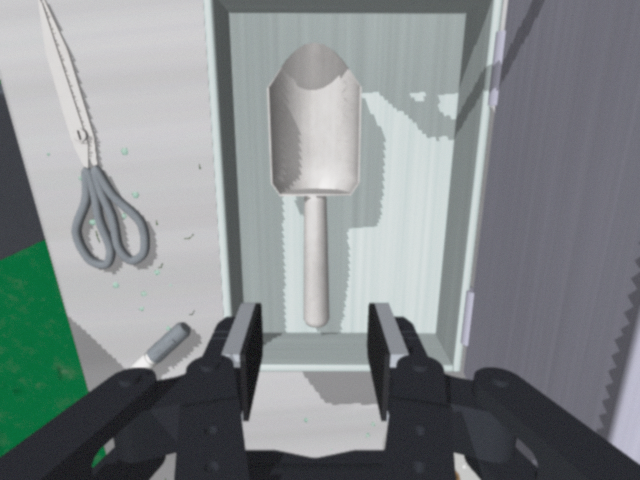

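View pics/sc9.png

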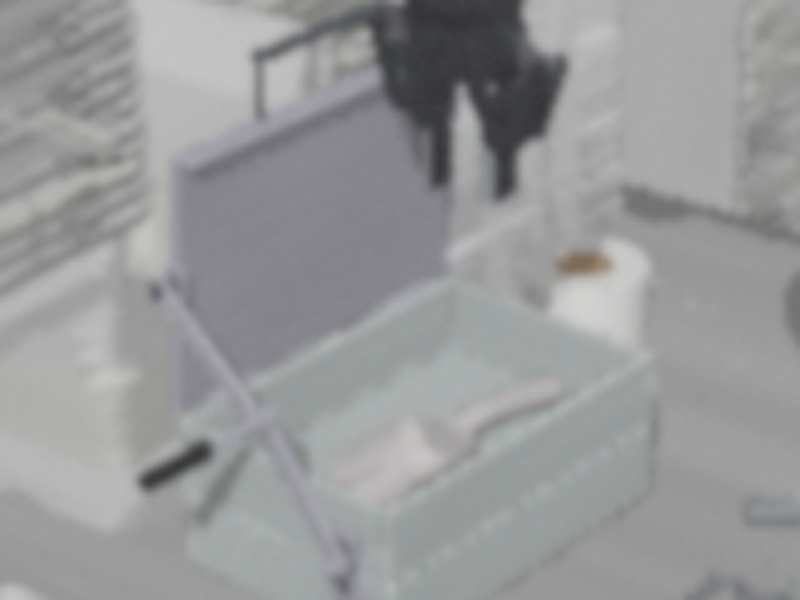

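```bash
python3 - <<'E'
from plan import *
hg=np.array([.681,-.018,.11])
W=lambda x,y,z:hg+CX*x+CY*y+np.array([0,0,z])
k=W(-.0811,.208,.0348)+[0,0,.002]; print(k, W(-.095,.15,.14))
make([(W(-.1,.15,.145),down(85),6,.5),(k+[0,0,.08],down(85),4,.45),(k,down(85),7,.45),(k,down(85),3,.45)])
E
```

```text
[0.618337   0.19627683 0.1468    ] [0.59943487 0.139709   0.25      ]
[[[0.0, 0.0, 0.0], [2.83, 0.1, -0.02], 0.5], [[0.0, 0.0, 0.0], [2.83, 0.11, -0.02], 0.5], [[0.0, 0.0, 0.0], [2.83, 0.1, -0.01], 0.5], [[-0.1, 0.0, 0.0], [2.83, 0.1, -0.02], 0.5], [[0.0, 0.0, 0.0], [2.83, 0.11, -0.02], 0.5], [[0.0, 0.0, 0.0], [2.83, 0.1, -0.02], 0.5], [[0.0, 0.0, 0.0], [1.45, 0.47, 0.71], 0.45], [[0.0, 0.0, 0.0], [1.45, 0.48, 0.7], 0.45], [[0.0, 0.0, 0.0], [1.45, 0.47, 0.71], 0.45], [[0.0, 0.0, 0.0], [1.44, 0.47, 0.71], 0.45]]
[[[0.0, 0.0, 0.0], [0.0, 0.0, 1.14], 0.45], [[0.0, 0.0, 0.0], [0.0, 0.0, 1.14], 0.45], [[0.0, 0.0, 0.0], [0.0, 0.0, 1.15], 0.45], [[0.0, 0.0, 0.0], [0.0, 0.0, 1.14], 0.45], [[0.0, 0.0, 0.0], [0.0, 0.0, 1.14], 0.45], [[0.0, 0.0, 0.0], [0.0, 0.0, 1.14], 0.45], [[0.0, 0.0, 0.0], [0.0, 0.0, 1.15], 0.45], [[0.0, 0.0, 0.0], [0.0, 0.0, 0.0], 0.45], [[0.0, 0.0, 0.0], [0.0, 0.0, 0.0], 0.45], [[0.0, 0.0, 0.0], [0.0, 0.0, 0.0], 0.45]]
20 end [0.6183 0.1963 0.1468]
```

Request:
arm_command:
  plan:
    - [[0,0,0],[2.8,0.1,0],0.5]
    - [[0,0,0],[2.8,0.1,0],0.5]
    - [[0,0,0],[2.9,0.1,0],0.5]
    - [[0,0,0],[2.8,0.1,0],0.5]
    - [[0,0,0],[2.8,0.1,0],0.5]
    - [[0,0,0],[2.9,0.1,0],0.5]
    - [[0,0,0],[1.4,0.5,0.7],0.45]
    - [[0,0,0],[1.5,0.5,0.7],0.45]
    - [[0,0,0],[1.4,0.5,0.7],0.45]
    - [[0,0,0],[1.5,0.4,0.7],0.45]

```text
clock: 19.95
position: [0.6191, 0.1968, 0.2258]
tcp_rot: [[0.088, 0.996, -0.001], [0.996, -0.088, -0.0], [-0.0, -0.001, -1.0]]
wrist_force: [-0.0, 0.5, -0.1]
gripper_width: 0.0472
```

```bash
python3 - <<'E'
from h import *
o=readout.get_obs();print(o["clock"],o["position"],o["gripper_width"],o["wrist_force"])
c=snap("wrist","10")
a=onz(c,0,0,.145)
from knob import CX,CY,hg
for y in (.179,.204,.229): print(y, proj(c,hg+CX*-.0811+CY*y+[0,0,.0348]))
E
```

```text
19.95 [0.61909987 0.19682192 0.22582547] 0.04718547779123926 [-0.00329021  0.48608105 -0.10177015]
0.179 [314.148827  319.6247168]
0.204 [314.06382799 275.61131961]
0.229 [313.97302782 228.59401818]
```

View pics/wrist10.png

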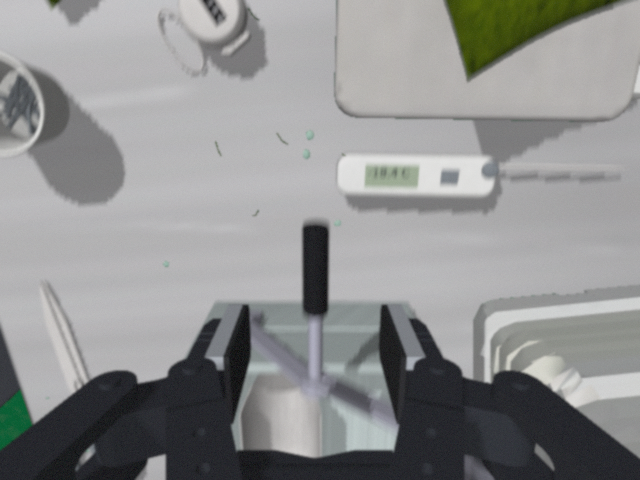

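Request:
arm_command:
  plan:
    - [[0,0,0],[0,0,1.5],0.45]
    - [[0,0,0],[0,0,1.5],0.45]
    - [[0,0,0],[0,0,1.5],0.45]
    - [[0,0,0],[0,0,1.5],0.45]
    - [[0,0,0],[0,0,1.2],0.45]
    - [[0,0,0],[0,0,0.6],0.45]
    - [[0,0,0],[0,0,0],0.6]
    - [[0,0,0],[0,0,0],1]
    - [[0,0,0],[0,0,0],1]
    - [[0,0,0],[0,0,0],1]

```text
clock: 21.0
position: [0.6189, 0.1965, 0.1498]
tcp_rot: [[0.087, 0.996, 0.001], [0.996, -0.087, 0.0], [0.0, 0.001, -1.0]]
wrist_force: [0.9, -0.1, 3.1]
gripper_width: 0.0116
```

```bash
python3 -c "
import numpy as np
p=np.linspace(.951,.511,13);y=9.5*np.cos(p);z=-9.5*np.sin(p)
print(np.diff(y).round(2),np.diff(z).round(2))"
```

```text
[0.28 0.27 0.26 0.26 0.25 0.24 0.23 0.22 0.21 0.2  0.19 0.18] [0.21 0.22 0.23 0.24 0.25 0.26 0.26 0.27 0.28 0.29 0.29 0.3 ]
```

Request:
arm_command:
  plan:
    - [[0,0,0],[0,0.14,0.1],1]
    - [[0,0,0],[0,0.14,0.11],1]
    - [[0,0,0],[0,0.27,0.22],1]
    - [[0,0,0],[0,0.26,0.23],1]
    - [[0,0,0],[0,0.26,0.24],1]
    - [[0,0,0],[0,0.25,0.25],1]
    - [[0,0,0],[0,0.24,0.26],1]
    - [[0,0,0],[0,0.23,0.26],1]
    - [[0,0,0],[0,0,0],1]
    - [[0,0,0],[0,0,0],1]

```text
clock: 22.0
position: [0.6366, 0.1948, 0.1325]
tcp_rot: [[0.087, 0.996, 0.0], [0.996, -0.087, 0.0], [0.0, 0.0, -1.0]]
wrist_force: [-3.0, -0.8, 6.4]
gripper_width: 0.0118
```

Request:
arm_command:
  plan:
    - [[0,0,0],[0,0.22,0.27],1]
    - [[0,0,0],[0,0.21,0.28],1]
    - [[0,0,0],[0,0.2,0.29],1]
    - [[0,0,0],[0,0.19,0.29],1]
    - [[0,0,0],[0,0.18,0.3],1]
    - [[0,0,0],[0,0.08,0.15],1]
    - [[0,0,0],[0,0,0],1]
    - [[0,0,0],[0,0,0],1]
    - [[0,0,0],[0,0,0],1]
    - [[0,0,0],[0,0,0],1]

```text
clock: 23.0
position: [0.6467, 0.1939, 0.1159]
tcp_rot: [[0.087, 0.996, -0.002], [0.996, -0.087, -0.0], [-0.0, -0.002, -1.0]]
wrist_force: [-5.3, -1.2, -0.7]
gripper_width: 0.0118
```

```bash
python3 - <<'E'
from h import *
o=readout.get_obs();print(o["clock"],o["position"],o["wrist_force"])
c=snap("scene","11");crop(c,220,130,380,250,5,"sc11")
E
```

```text
23.0 [0.64671002 0.19394651 0.11588863] [-5.32488983 -1.24020419 -0.74235485]
```

View pics/sc11.png

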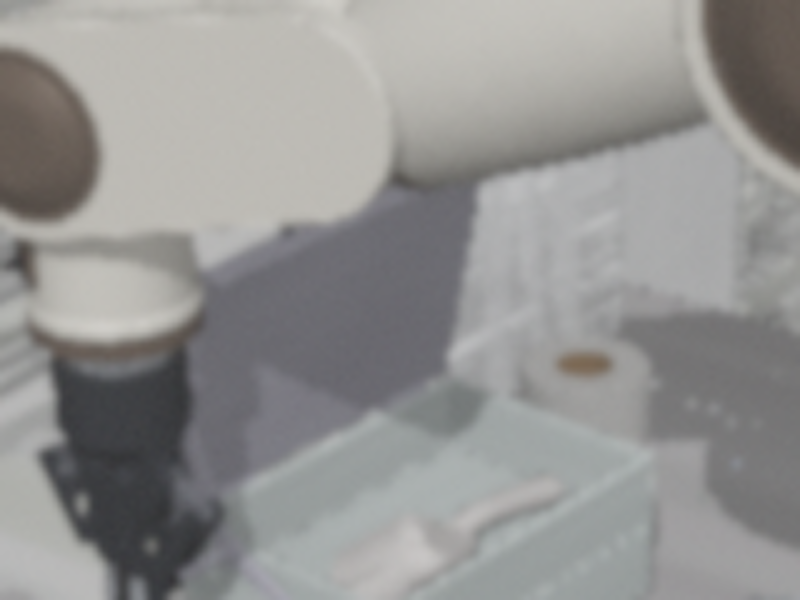

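Request:
arm_command:
  plan:
    - [[0,0,0],[0,0,0],0.95]
    - [[0,0,0],[0,0,0],0.85]
    - [[0,0,0],[0,0,0],0.7]
    - [[0,0,0],[0,0,0],0.5]
    - [[0,0,0],[0,0,0],0.5]
    - [[0,0,0],[0,0,-1],0.5]
    - [[0,0,0],[0,0,-2],0.5]
    - [[0,0,0],[0,-0.3,-2.5],0.5]
    - [[0,0,0],[0.5,-0.5,-3],0.5]
    - [[0,0,0],[0.5,-0.5,-3],0.5]

```text
clock: 24.05
position: [0.6349, 0.205, 0.2335]
tcp_rot: [[0.088, 0.996, 0.001], [0.996, -0.088, 0.0], [0.0, 0.0, -1.0]]
wrist_force: [0.7, -0.5, 0.2]
gripper_width: 0.0426
```

```bash
python3 - <<'E'
from h import *
o=readout.get_obs();print(o["clock"],o["position"],o["wrist_force"],o["gripper_width"])
c=snap("scene","12");crop(c,220,130,380,250,5,"sc12");c=snap("top","12");crop(c,240,100,400,220,5,"top12")
E
```

```text
24.05 [0.63487682 0.20504922 0.23349884] [ 0.73234334 -0.48176186  0.23553946] 0.04260855393782728
```

View pics/sc12.png

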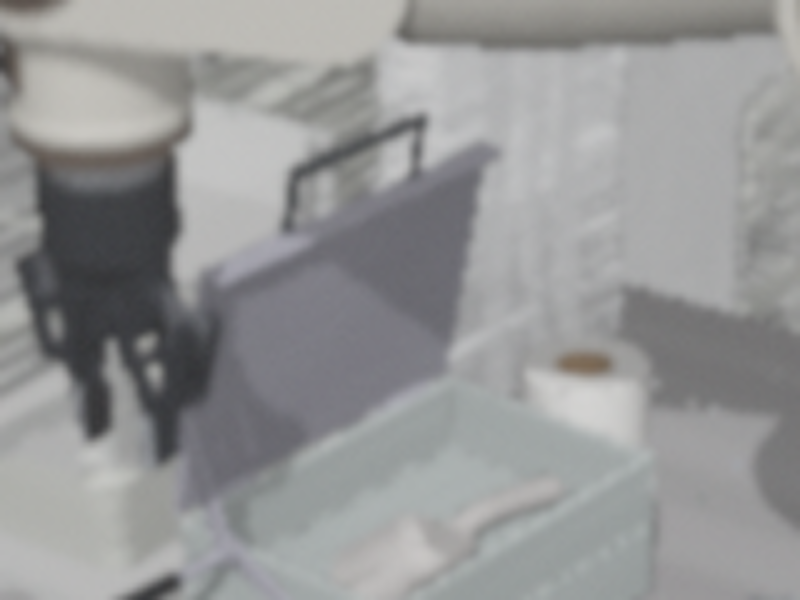

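View pics/top12.png

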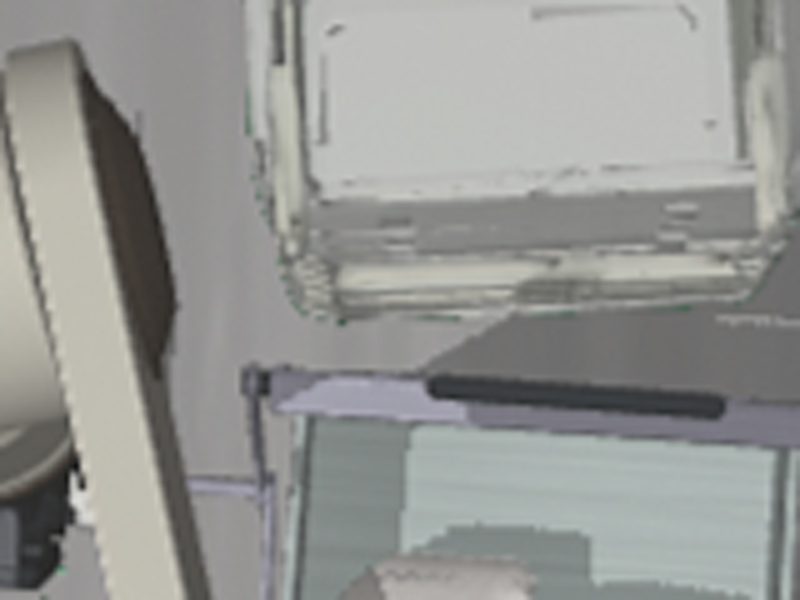

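```bash
python3 - <<'E'
from knob import *
s=load("scene","12");c=load("top","12")
P=lambda u,v:(240+u/5-.4,100+v/5-.4)
S=lambda u,v:(220+u/5-.4,130+v/5-.4)
a=tri(c,P(435,386),s,S(294,173));b=tri(c,P(719,406),s,S(421,121))
m=(a[0]+b[0])/2;print(a,b,m,loc(m),np.hypot(*loc(m)[[0,2]]),np.arctan2(loc(m)[2],-loc(m)[0])-.0186)
from plan import *
make([([.615,.205,.40],down(85),5,.5),([m[0],m[1],.40],down(85),9,.6),([m[0],m[1],.36],down(85),3,.65),([m[0],m[1],.36],down(85),3,.65)])
E
```

```text
(array([0.64479334, 0.04031793, 0.32205518]), np.float64(3.245349236723318e-05)) (array([ 0.63621201, -0.07224279,  0.31850442]), np.float64(0.0019311572173964027)) [ 0.64050267 -0.01596243  0.3202798 ] [-0.0405 -0.0015  0.2103] 0.21416428273640775 1.3619435026144293
[[[0.1, 0.0, 0.0], [-0.05, -0.39, -3.26], 0.5], [[0.1, -0.1, 0.0], [-0.04, -0.4, -3.25], 0.5], [[0.0, 0.0, 0.0], [-0.06, -0.4, -3.26], 0.5], [[0.1, 0.0, 0.0], [-0.05, -0.4, -3.25], 0.5], [[0.1, 0.0, 0.0], [-0.05, -0.41, -3.26], 0.5], [[0.0, 0.0, 0.0], [-2.42, 0.5, 0.0], 0.6], [[0.0, 0.0, 0.0], [-2.42, 0.49, 0.0], 0.6], [[0.0, 0.0, 0.0], [-2.42, 0.5, 0.0], 0.6], [[0.0, 0.0, 0.0], [-2.43, 0.49, 0.0], 0.6], [[0.0, 0.0, 0.0], [-2.42, 0.5, -0.01], 0.6]]
[[[0.0, 0.0, 0.0], [-2.42, 0.49, 0.0], 0.6], [[0.0, 0.0, 0.0], [-2.42, 0.5, 0.0], 0.6], [[0.0, 0.0, 0.0], [-2.42, 0.49, 0.0], 0.6], [[0.0, 0.0, 0.0], [-2.42, 0.5, 0.0], 0.6], [[0.0, 0.0, 0.0], [0.0, 0.0, 1.33], 0.65], [[0.0, 0.0, 0.0], [0.0, 0.0, 1.34], 0.65], [[0.0, 0.0, 0.0], [-0.01, 0.0, 1.33], 0.65], [[0.0, 0.0, 0.0], [0.0, 0.0, 0.0], 0.65], [[0.0, 0.0, 0.0], [0.0, 0.0, 0.0], 0.65], [[0.0, 0.0, 0.0], [0.0, 0.0, 0.0], 0.65]]
20 end [ 0.6405 -0.016   0.36  ]
```

Request:
arm_command:
  plan:
    - [[0,0,0],[0,-0.4,-3.3],0.5]
    - [[0,0,0],[0,-0.4,-3.3],0.5]
    - [[0,0,0],[0,-0.4,-3.3],0.5]
    - [[0,0,0],[0,-0.4,-3.3],0.5]
    - [[0,0,0],[-0.2,-0.4,-3.3],0.5]
    - [[0,0,0],[-2.4,0.5,0],0.6]
    - [[0,0,0],[-2.4,0.5,0],0.6]
    - [[0,0,0],[-2.4,0.5,0],0.6]
    - [[0,0,0],[-2.4,0.5,0],0.6]
    - [[0,0,0],[-2.4,0.5,0],0.6]

```text
clock: 25.15
position: [0.6293, 0.0821, 0.3969]
tcp_rot: [[0.087, 0.996, 0.0], [0.996, -0.087, 0.0], [0.0, 0.0, -1.0]]
wrist_force: [0.0, 0.1, -0.1]
gripper_width: 0.0345
```

Request:
arm_command:
  plan:
    - [[0,0,0],[-2.4,0.5,0],0.6]
    - [[0,0,0],[-2.4,0.5,0],0.6]
    - [[0,0,0],[-2.4,0.5,0],0.6]
    - [[0,0,0],[-2.4,0.5,0],0.6]
    - [[0,0,0],[0,0,0.5],0.6]
    - [[0,0,0],[0,0,1],0.6]
    - [[0,0,0],[0,0,1],0.6]
    - [[0,0,0],[0,0,0.5],0.6]
    - [[0,0,0],[0,0,0],0.6]
    - [[0,0,0],[0,0,0],0.6]

```text
clock: 26.15
position: [0.6409, -0.0139, 0.3667]
tcp_rot: [[0.087, 0.996, 0.0], [0.996, -0.087, 0.0], [0.0, 0.0, -1.0]]
wrist_force: [0.1, -0.7, 0.0]
gripper_width: 0.0343
```

```bash
python3 - <<'E'
from h import *
o=readout.get_obs();print(o["clock"],o["position"],o["wrist_force"],o["gripper_width"])
c=snap("wrist","13")
E
```

```text
26.15 [ 0.64088939 -0.0138523   0.36673112] [ 0.09204666 -0.7424098   0.02973792] 0.03430040958566296
```

View pics/wrist13.png

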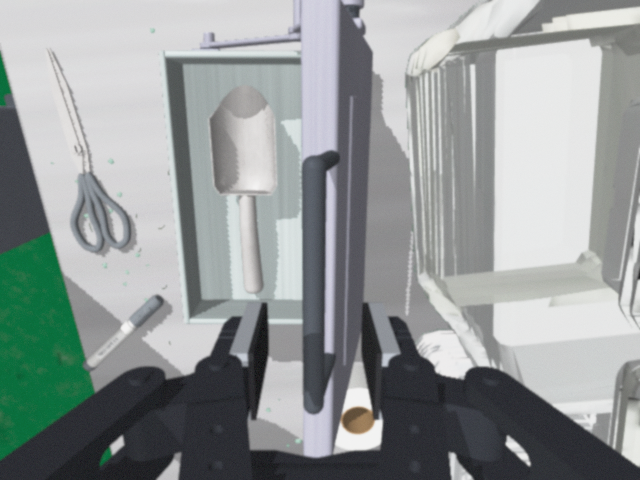

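Request:
arm_command:
  plan:
    - [[0,0,0],[0,0,1],0.6]
    - [[0,0,0],[0,0,1],0.6]
    - [[0,0,0],[0,0,1],0.6]
    - [[0,0,0],[0,0,1],0.6]
    - [[0,0,0],[0,0,0.2],0.6]
    - [[0,0,0],[0,0,0],0.7]
    - [[0,0,0],[0,0,0],0.9]
    - [[0,0,0],[0,0,0],1]
    - [[0,0,0],[0,0,0],1]
    - [[0,0,0],[0,0,0],1]

```text
clock: 27.2
position: [0.6411, -0.0143, 0.3251]
tcp_rot: [[0.087, 0.996, 0.001], [0.996, -0.087, -0.0], [0.0, 0.001, -1.0]]
wrist_force: [0.1, 0.3, 5.1]
gripper_width: 0.0077
```

```bash
python3 -c "
from arc import *
rows(1.36,0.10,30)" | sed 's/np.float64(\([-0-9.]*\))/\1/g'
```

```text
[[0, 0, 0], [0, -0.88, 0.19], 1], [[0, 0, 0], [0, -0.88, 0.23], 1], [[0, 0, 0], [0, -0.86, 0.26], 1], [[0, 0, 0], [0, -0.85, 0.3], 1], [[0, 0, 0], [0, -0.84, 0.34], 1], [[0, 0, 0], [0, -0.82, 0.37], 1], [[0, 0, 0], [0, -0.81, 0.41], 1], [[0, 0, 0], [0, -0.79, 0.43], 1], [[0, 0, 0], [0, -0.77, 0.48], 1], [[0, 0, 0], [0, -0.75, 0.5], 1]
[[0, 0, 0], [0, -0.73, 0.53], 1], [[0, 0, 0], [0, -0.7, 0.57], 1], [[0, 0, 0], [0, -0.68, 0.59], 1], [[0, 0, 0], [0, -0.66, 0.62], 1], [[0, 0, 0], [0, -0.62, 0.65], 1], [[0, 0, 0], [0, -0.61, 0.68], 1], [[0, 0, 0], [0, -0.57, 0.69], 1], [[0, 0, 0], [0, -0.54, 0.73], 1], [[0, 0, 0], [0, -0.51, 0.74], 1], [[0, 0, 0], [0, -0.48, 0.77], 1]
[[0, 0, 0], [0, -0.45, 0.78], 1], [[0, 0, 0], [0, -0.41, 0.8], 1], [[0, 0, 0], [0, -0.38, 0.82], 1], [[0, 0, 0], [0, -0.34, 0.84], 1], [[0, 0, 0], [0, -0.31, 0.85], 1], [[0, 0, 0], [0, -0.28, 0.86], 1], [[0, 0, 0], [0, -0.23, 0.87], 1], [[0, 0, 0], [0, -0.2, 0.88], 1], [[0, 0, 0], [0, -0.17, 0.89], 1], [[0, 0, 0], [0, -0.12, 0.89], 1]
```

Request:
arm_command:
  plan:
    - [[0,0,0],[0,-0.88,0.19],1]
    - [[0,0,0],[0,-0.88,0.23],1]
    - [[0,0,0],[0,-0.86,0.26],1]
    - [[0,0,0],[0,-0.85,0.3],1]
    - [[0,0,0],[0,-0.84,0.34],1]
    - [[0,0,0],[0,-0.82,0.37],1]
    - [[0,0,0],[0,-0.81,0.41],1]
    - [[0,0,0],[0,-0.79,0.43],1]
    - [[0,0,0],[0,-0.77,0.48],1]
    - [[0,0,0],[0,-0.75,0.5],1]

```text
clock: 28.2
position: [0.5583, -0.0069, 0.2893]
tcp_rot: [[0.087, 0.996, 0.0], [0.996, -0.087, 0.0], [0.0, 0.0, -1.0]]
wrist_force: [0.2, 1.6, 3.2]
gripper_width: 0.0078
```

Request:
arm_command:
  plan:
    - [[0,0,0],[0,-0.73,0.53],1]
    - [[0,0,0],[0,-0.7,0.57],1]
    - [[0,0,0],[0,-0.68,0.59],1]
    - [[0,0,0],[0,-0.66,0.62],1]
    - [[0,0,0],[0,-0.62,0.65],1]
    - [[0,0,0],[0,-0.61,0.68],1]
    - [[0,0,0],[0,-0.57,0.69],1]
    - [[0,0,0],[0,-0.54,0.73],1]
    - [[0,0,0],[0,-0.51,0.74],1]
    - [[0,0,0],[0,-0.48,0.77],1]

```text
clock: 29.2
position: [0.4971, -0.0018, 0.2231]
tcp_rot: [[0.087, 0.996, -0.001], [0.996, -0.087, -0.0], [-0.0, -0.001, -1.0]]
wrist_force: [-4.6, 2.3, 3.8]
gripper_width: 0.0078
```

```bash
python3 - <<'E'
from h import *
c=snap("scene","14");crop(c,220,170,380,290,5,"sc14")
E
```

```text
(no output)
```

View pics/sc14.png

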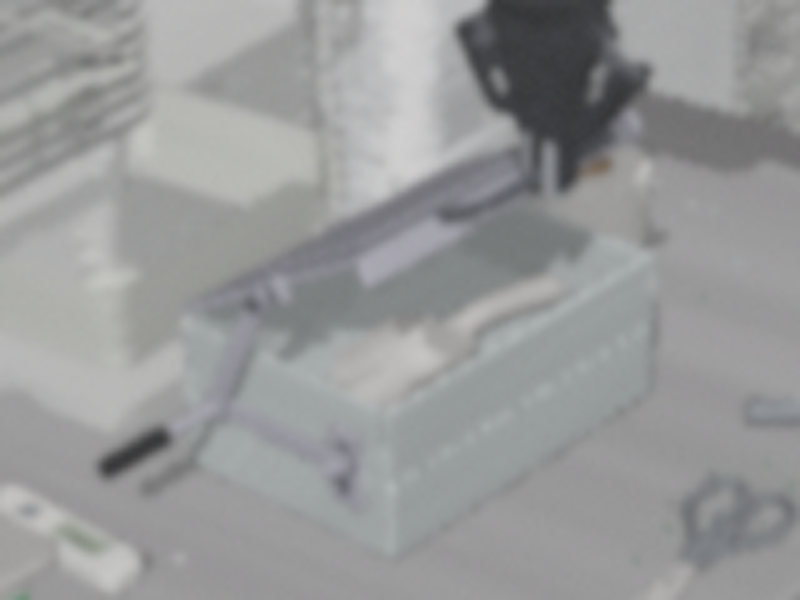

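Lid held and coming down, with the stay folding. I'm continuing.

Request:
arm_command:
  plan:
    - [[0,0,0],[0,-0.45,0.78],1]
    - [[0,0,0],[0,-0.41,0.8],1]
    - [[0,0,0],[0,-0.38,0.82],1]
    - [[0,0,0],[0,-0.34,0.84],1]
    - [[0,0,0],[0,-0.31,0.85],1]
    - [[0,0,0],[0,-0.28,0.86],1]
    - [[0,0,0],[0,-0.23,0.87],1]
    - [[0,0,0],[0,-0.2,0.88],1]
    - [[0,0,0],[0,-0.17,0.89],1]
    - [[0,0,0],[0,-0.12,0.89],1]

```text
clock: 30.25
position: [0.4689, 0.0006, 0.1381]
tcp_rot: [[0.087, 0.996, -0.001], [0.996, -0.087, -0.0], [-0.0, -0.001, -1.0]]
wrist_force: [-5.1, -1.6, 2.0]
gripper_width: 0.0077
```

Request:
arm_command:
  plan:
    - [[0,0,0],[0,-0.04,0.3],1]
    - [[0,0,0],[0,-0.04,0.3],1]
    - [[0,0,0],[0,-0.03,0.3],1]
    - [[0,0,0],[0,-0.03,0.3],1]
    - [[0,0,0],[0,-0.02,0.3],1]
    - [[0,0,0],[0,-0.01,0.3],1]
    - [[0,0,0],[0,0,0.2],1]
    - [[0,0,0],[0,0,0.1],1]
    - [[0,0,0],[0,0,0],1]
    - [[0,0,0],[0,0,0],1]

```text
clock: 31.25
position: [0.4673, 0.0008, 0.1175]
tcp_rot: [[0.087, 0.996, -0.001], [0.996, -0.087, -0.0], [-0.0, -0.001, -1.0]]
wrist_force: [-5.4, -2.6, -2.3]
gripper_width: 0.0072
```

Request:
arm_command:
  plan:
    - [[0,0,0],[0,0,0.1],1]
    - [[0,0,0],[0,0,0.1],1]
    - [[0,0,0],[0,0,0.1],1]
    - [[0,0,0],[0,0,0],1]
    - [[0,0,0],[0,0,0],1]
    - [[0,0,0],[0,0,0],1]
    - [[0,0,0],[0,0,0],1]
    - [[0,0,0],[0,0,0],1]
    - [[0,0,0],[0,0,0],1]
    - [[0,0,0],[0,0,0],1]

```text
clock: 32.25
position: [0.4672, 0.0008, 0.1156]
tcp_rot: [[0.087, 0.996, -0.0], [0.996, -0.087, -0.0], [-0.0, -0.0, -1.0]]
wrist_force: [-14.6, -2.0, 19.1]
gripper_width: 0.0078
```

```bash
python3 - <<'E'
from h import *
c=snap("scene","15");crop(c,220,190,380,310,5,"sc15")
E
```

```text
(no output)
```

View pics/sc15.png

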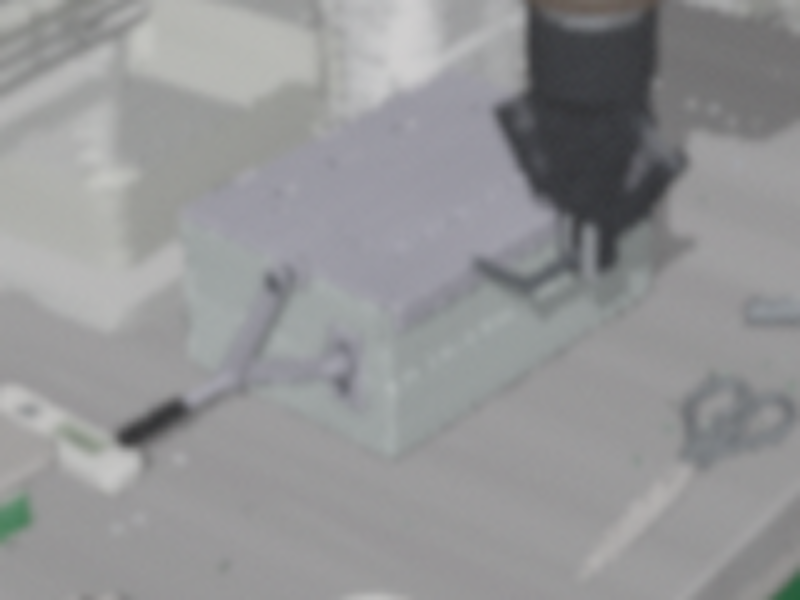

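Contact at 19 N shows the lid is shut, and the picture matches the starting one. I'll open the fingers and withdraw upward.

Request:
arm_command:
  plan:
    - [[0,0,0],[0,0,-0.2],0.9]
    - [[0,0,0],[0,0,0],0.75]
    - [[0,0,0],[0,0,0],0.7]
    - [[0,0,0],[0,0,0],0.7]
    - [[0,0,0],[0,0,-0.5],0.7]
    - [[0,0,0],[0,0,-1],0.7]
    - [[0,0,0],[0,0,-2],0.7]
    - [[0,0,0],[0,-0.5,-3],0.7]
    - [[0,0,0],[0,-0.5,-4],0.7]
    - [[0,0,0],[0,0,-2],0.7]

```text
clock: 33.3
position: [0.4577, 0.0018, 0.246]
tcp_rot: [[0.087, 0.996, 0.004], [0.996, -0.087, -0.0], [-0.0, 0.004, -1.0]]
wrist_force: [-0.7, -0.1, 0.2]
gripper_width: 0.0257
```

```bash
python3 - <<'E'
from h import *
o=readout.get_obs();print(o["clock"],o["position"],o["wrist_force"],o["gripper_width"])
c=snap("scene","16");cv2.imwrite("pics/d.png",c["img"][:,:,::-1]);crop(c,220,190,380,310,5,"sc16");c=snap("wrist","16");c=snap("top","16")
a=load("top","0")["img"].astype(int);d=np.abs(a-c["img"]).sum(2)
w=load("wrist","16")
E
```

```text
33.3 [0.45770523 0.00181789 0.24597848] [-0.68838557 -0.0783962   0.21074002] 0.025701925429547696
```

View pics/sc16.png

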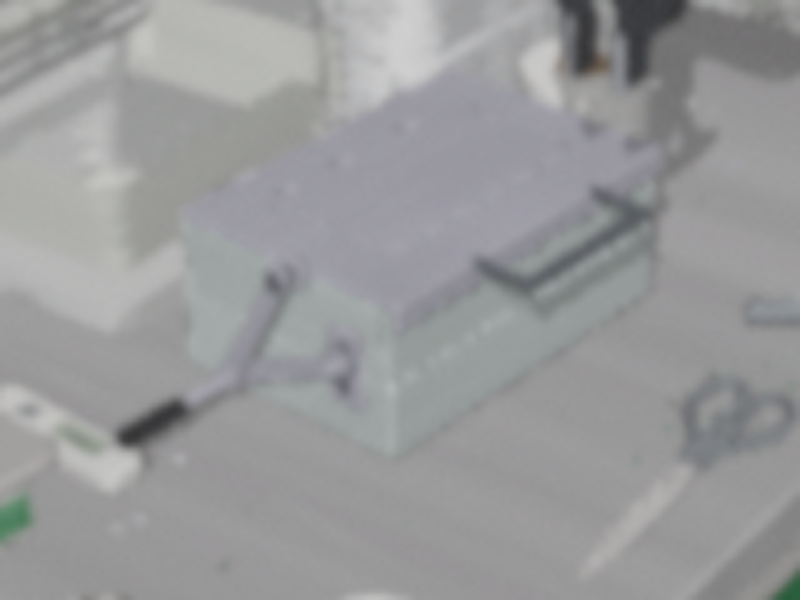

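View pics/wrist16.png

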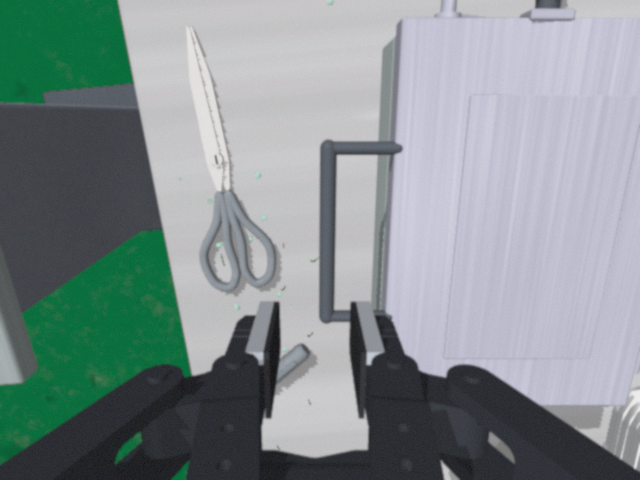

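View pics/top16.png

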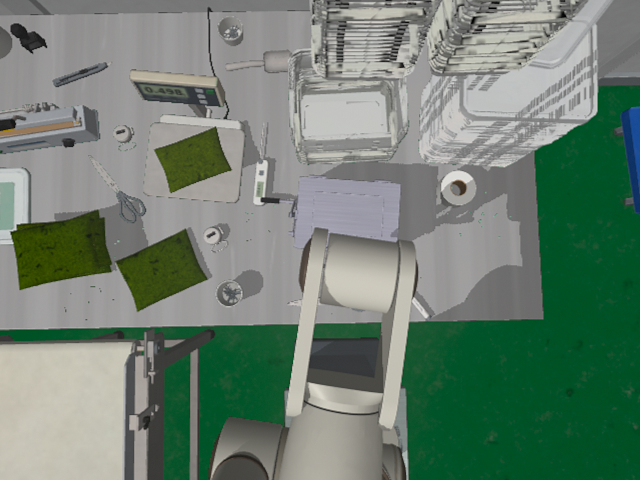

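The lid looks shut: handle, lid and stay sit where they did in the first picture, and the bystanders are where they were. The gripper is clear, so I'm handing the job in.

```bash
python3 -c "
from bench import manip,readout
print(manip.close_job()); o=readout.get_obs();print(o['clock'],o['wrist_force'])"
```

```text
the job is handed in; nothing more can be done
None
the job is handed in; nothing more can be done
```

The scoop is in the chest with the lid shut, and I handed the job in at about 33.5 s of the 72 s allowed; the interface reported no verdict.

- **Raising the lid:** I lifted it by its handle in small steps near the top. Force readings at the end of each step stayed at or below about 17 N. When I let go, the stay snapped past straight; from the images I put the elbow at about 2.73 rad and the lid at about 1.49 rad.
- **Placing the scoop:** I laid it on the chest floor and let go. Pictures showed it lying flat inside the walls, with the stay still locked.
- **Breaking the stay:** I moved the knob back and down until the lid sat at about 1.36 rad and the elbow at about 1.75 rad. The lid held there on its own.
- **Closing the lid:** I gripped the handle again and lowered it at about 0.4 rad/s. It stopped with 19 N of contact force, which I took as fully shut, and then I let go and backed off.

**Last checks:** The lid, handle and stay looked the same as in the first picture. The label roll, tub, counter and pouch look unmoved in the top view, and the shears and pen in the wrist view. The force on the gripper was near zero.

**Not confirmed:**
- I could not see the scoop after the lid closed, and I had no direct reading of how far the stay pivot moved.
- The gripped handle pushed about 15 N lengthwise on the fingers during part of the raise. My arc was a few millimetres off there, and I corrected it as I went.

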